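Weigh an iron hold-down weight on the spring balance

TASK

Weigh the unmarked square-based iron weight on the spring balance: hang it by its eye on the sprung hook, letting it down gently until the spring alone carries it, so that the hook never moves faster than about 7 cm/s (neither dropping nor springing up) nor reaches its bottom stop; let go and wait until it hangs still. Then slide the black marker on the scale strip level with the pointer to record the reading, leaving the weight hanging still and the other things on the bench where they are.

Things in the scene. Friction and masses are not known exactly. Their poses are not given: they have to be found in the camera images.
- stand: spring balance, fixed to the bench, drawn anew each time in place and yaw: brown wooden base plate 200 x 240 x 12 mm (x -55 to 145, y -65 to 175 mm), square aluminium post 30 x 30 mm at x = 115 mm, 292 mm tall, and a thin upright steel scale strip 36 mm wide, 276 mm tall, at x = 112, y = 140 mm. Origin on the bench straight below the hook's valley; z up; the hook points along its -x.
- hook (a joint): how far the sprung hook has dipped, m: 0 unloaded, positive down, bottom stop at 0.1. Spring 80 N/m (about 123 mm per kg), lightly damped; it only moves straight up and down. The weight makes it dip 18 to 74 mm.
- hook_valley (a point): the hook's seat: the top surface of the steel bar (8 mm thick) at the middle of the hook's valley, 220 mm above the bench when unloaded; it moves with the hook. Axes as the stand's. The floor of the valley is flat for 22 mm along x; toward -x the bar then rises by 16 mm to the open round tip, whose end lies 30 mm from the valley's middle; toward +x it rises 20 mm and runs to the carriage, whose face is 78 mm from the valley and which reaches 50 mm above it.
- hook_pointer (a point): tip of the thin steel pointer rod that goes sideways (+y of the stand) from the hook's carriage to the scale strip; it moves with the hook, 30 mm above the height of the valley's seat.
- marker (a joint): position of the marker slid down along the scale strip, m: 0 is level with the unloaded pointer, positive down, range -0.015 to 0.1; it moves up and down with 1.5 N of friction and stays where it is left. It is level with the pointer when it has the same value as joint hook. It starts between -0.012 and 0.002.
- marker_grip (a point): point to pinch on the marker: a black plastic tab 12 mm wide (y), 18 mm tall, sticking out 91 mm from the scale strip toward -x of the stand; the point is the middle of the tab's height and width, 17 mm from its free end and 74 mm from the strip; it can be pinched from above along y, and must be level (z) with the pointer at the end. Axes as the stand's.
- weight: the weight to hang: bare grey iron, loose, stands upright on a square base 50 x 50 x 26 mm; on it a flat upright frame 12 mm thick (x) and 52 mm wide (y) forms an eye, open through along x: opening 36 mm wide, from 26 mm above the bottom up to a roof like an upturned V whose apex is at about 71 mm (62 mm at the sides); above it a solid tab 24 mm wide (y), 12 mm thick (x) from 75 to 109 mm height. Mass hidden, 0.15 to 0.6 kg. Origin at the centre of its underside.
- weight_eye (a point): apex of the eye's roof, 71 mm above the weight's bottom, the spot that rests on the hook's valley. Axes as the weight's: x goes through the eye.
- weight_grip (a point): point to hold the weight by: centre line of its tab, 99 mm above its bottom, 10 mm below the tab's top; 24 mm wide along the weight's y, 12 mm along its x.
- round_weight: a similar bare grey weight, with the same eye and tab but a round base 62 mm across, to be left alone. Origin under its centre.
- bench_dog: orange plastic bench dog lying on the bench, 66 mm long, 18 mm tall, to be left alone.
- screwdriver: screwdriver lying on the bench, to be left alone.
- wrench: wrench lying on the bench, to be left alone.
- screw_jar: glass jar 64 mm across, 85 mm tall, to be left alone.
- offcut: wooden offcut 160 x 60 x 19 mm, to be left alone.
- tape_measure: grey tape measure 70 x 40 x 65 mm, to be left alone.
Not all that is in view belongs to the job. Leave any green or yellow look-alike of the weight alone.

How it is judged:
By the outcome, as a careful person would: the job done as asked, in the order asked, and still so for the second after the job is handed in, with the robot touching nothing.
It also fails if it takes over 64 s, if anything falls off the work surface, if the arm or the gripper's body presses on something with over 40 N, if the wrist force passes 120 N, or if a joint passes its speed limit or range.

ROBOT

A 7-joint arm with a two-finger parallel gripper is mounted at the origin on the work surface. World frame = base frame: x ahead of the robot, y to its left, z up, the work surface at z = 0. Lengths are in m, angles in rad, forces in N, time in s.
With the tool pointing down it reaches from about 0.4 to 0.9 m from the base axis. Payload 5.5 kg.
Tool frame: the origin (TCP) lies midway between the tips of the shut fingers; the grasp point (between the pads) lies 19 mm behind it (manip.grip_depth is the distance from the TCP to the grasp point, in m); z points along the fingers, x is the direction in which the jaws open and shut, and the axes are right-handed (so a half turn about z gives the same grasp; the last joint's range is limited). The gripper opens to 92 mm and grips with 3 to 60 N. Pads are 19 mm wide; open, the fingers measure 130 mm over their backs; the gripper's body (75 mm by 190 mm) begins 47 mm behind the grasp point.
Start: joints at [1.49, 0.501, -0.427, 1.55, 0.221, 1.138, -0.21], TCP at [0.219, -0.612, 0.188] pointing down, gripper open.
Joint ranges: [-2.88, 2.88], [-0.31, 2.03], [-1.54, 1.56], [0.2, 2.42], [-1.41, 4.55], [0.19, 2.02], [-2.57, 2.57]. Speed limits (rad/s): [2.57, 2.57, 3.14, 3.14, 3.14, 3.14, 3.14].

INTERFACE

Orientations are given as a unit quaternion [x, y, z, w].
In Python, from bench import manip, effector, viewer gives the robot as it stands. Calls block until the motion is done:
- manip.move_pose(position, orientation): joint-space move of the TCP to a pose.
- manip.servo_line(position, ori=None, vel=0.15): straight line of the TCP; ori=None keeps the orientation; vel is the mean speed in m/s.
- manip.movej(angles): joint-space move.
- effector.open_jaws() and effector.close(f_grip=None): open the fingers fully, or close them until they stop; f_grip is the grip in N (None keeps the last).
- manip.sleep(seconds).
- manip.solve_ik(position, orientation): joint angles nearest the present ones, or None.
- viewer.get_image(name): name is "side" or "top"; returns the picture (420x560x3 uint8, red, green, blue); there is no depth.
- viewer.get_calibration(name): a dict with "vfov" (degrees; the focal length in pixels is half the picture's height over the tangent of half this angle, whatever the lens; pixels are square), "cx", "cy" (the principal point, pixels), "eye" and "attitude" of the camera in the world. Camera axes: x right, y down, z forward; pixel columns grow to the right and rows downward; lengths in m; the calibration is good to about 2 mm. A picture is of the moment at which its call begins. get_calibration takes no time and is no camera call.
A pose or a line that the arm cannot do raises manip.PlanningError and nothing moves.
- manip.hand_in(): hands the job in, once; it reports no verdict.
Readings, each from a call of its own:
- manip.current_clock(): time.
- manip.current_q(): joint angles.
- manip.current_joint_velocities(): joint speeds.
- manip.current_tau(): joint torques, N m.
- manip.current_tool_pos(): TCP position.
- manip.current_tcp_rot(): TCP orientation.
- manip.current_force(): force on the tool from outside, world axes, zero at the start.
- manip.current_wrist_torque(): the same for the moment, N m.
- manip.current_finger_gap(): finger opening in m.
Only numpy, scipy, OpenCV 4.12 (cv2) and the standard library are available. Lean on these libraries where they do the work, as an engineer would, in place of code of your own. Each camera call takes 0.05 s, during which the arm holds its last target.

## Working session

There is one attempt and no reset: what is moved stays moved. The work goes in short steps, each a Python script; the robot and the scene stay as the last script left them, time stands still between calls to the robot, and variables do not carry over. Pictures are saved under pics/ and viewed, and the job is handed in when it is done.

```bash
ls; mkdir -p pics
python3 - <<'E'
from bench import manip, effector, viewer
import cv2
for n in("side","top"):
    im=viewer.get_image(n); cv2.imwrite(f"pics/{n}0.png",im[:,:,::-1]); print(viewer.get_calibration(n))
print(manip.current_clock(),manip.current_tcp_rot(),manip.current_tool_pos(),manip.grip_depth)
E
```

```text
pics
{'vfov': 55.75015612002335, 'cx': 286.84029459358436, 'cy': 211.42976819614975, 'eye': array([ 0.50616405, -0.92355748,  0.82516843]), 'attitude': array([ 0.88569682, -0.03313555,  0.01130425, -0.4629421 ])}
{'vfov': 49.071444640823515, 'cx': 282.03058407644676, 'cy': 211.04902922665585, 'eye': array([0.26626012, 0.01765029, 1.59857488]), 'attitude': array([-0.70164727,  0.70579618, -0.06776291,  0.07036367])}
0.1 [ 8.17652232e-01 -5.75711809e-01 -6.86322760e-04 -5.18432156e-04] [ 0.21883191 -0.61133224  0.18739427] 0.0188
```

View pics/side0.png

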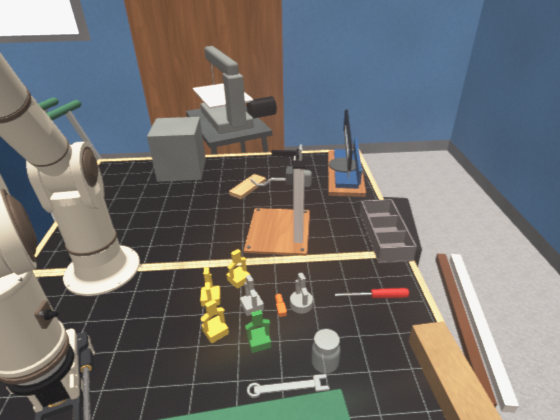

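View pics/top0.png

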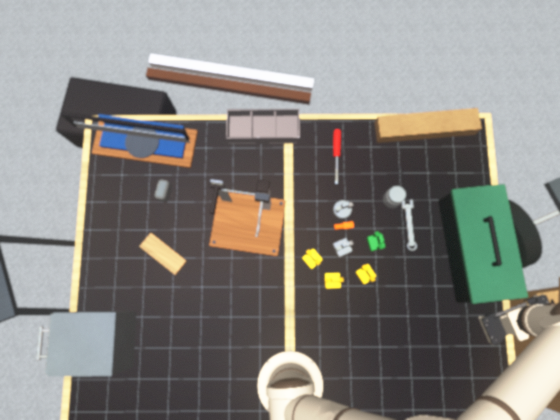

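```bash
cat > h.py <<'E'
import numpy as np, cv2
from scipy.spatial.transform import Rotation as R
from bench import manip, effector, viewer
def cam(n):
    c=viewer.get_calibration(n); f=210/np.tan(np.radians(c['vfov']/2))
    return R.from_quat(c['attitude']).as_matrix(),np.array(c['eye']),f,c['cx'],c['cy']
def proj(n,P):
    M,e,f,cx,cy=cam(n); p=(np.atleast_2d(P)-e)@M
    return np.c_[cx+f*p[:,0]/p[:,2],cy+f*p[:,1]/p[:,2]]
def ray(n,uv):
    M,e,f,cx,cy=cam(n); d=M@np.array([(uv[0]-cx)/f,(uv[1]-cy)/f,1]); return e,d/np.linalg.norm(d)
def onz(n,uv,z):
    e,d=ray(n,uv); return e+d*(z-e[2])/d[2]
def tri(a,b):
    e1,d1=ray("side",a); e2,d2=ray("top",b)
    A=np.c_[d1,-d2]; s=np.linalg.lstsq(A,e2-e1,rcond=None)[0]
    p,q=e1+s[0]*d1,e2+s[1]*d2
    return (p+q)/2,np.linalg.norm(p-q)
def crop(n,name,x0,y0,w,h,s):
    im=viewer.get_image(n) if isinstance(n,str) else n
    c=cv2.resize(im[y0:y0+h,x0:x0+w],None,fx=s,fy=s,interpolation=cv2.INTER_CUBIC)
    cv2.imwrite(f"pics/{name}.png",c[:,:,::-1])
E
python3 - <<'E'
from h import *
for n in("side","top"):
    print(proj(n,[[0,0,0],[0.2188,-0.6113,0.1874]]))
im=cv2.imread("pics/side0.png")[:,:,::-1]; crop(im,"s1",190,230,140,120,5); crop(im,"s2",235,135,100,120,5)
im=cv2.imread("pics/top0.png")[:,:,::-1]; crop(im,"t1",295,190,115,110,5);crop(im,"t2",200,170,100,95,6)
E
```

```text
[[101.9041058  269.56765769]
 [ 89.16712174 447.2342534 ]]
[[289.88177588 384.54456848]
 [494.841632   317.25190576]]
```

View pics/s1.png

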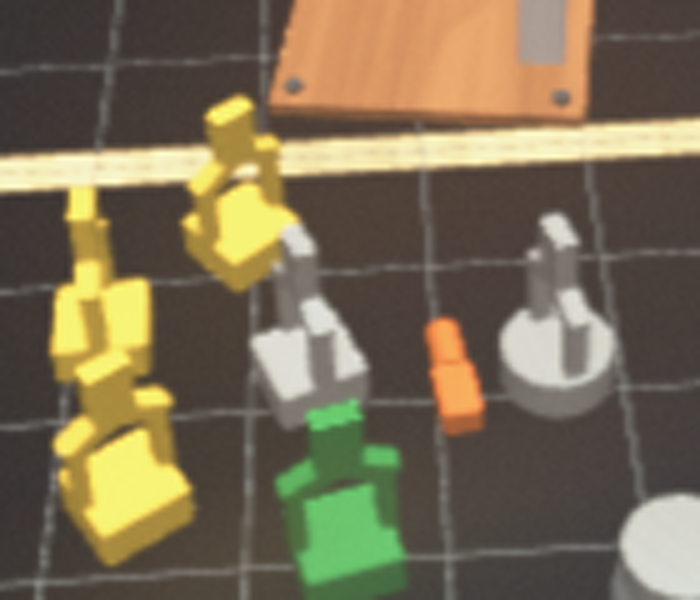

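View pics/s2.png

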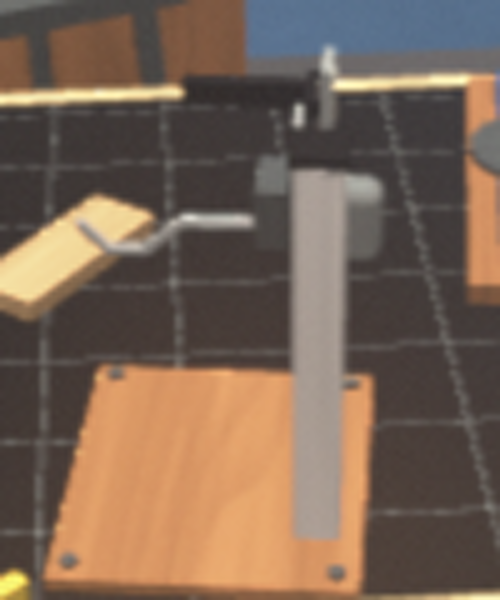

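View pics/t1.png

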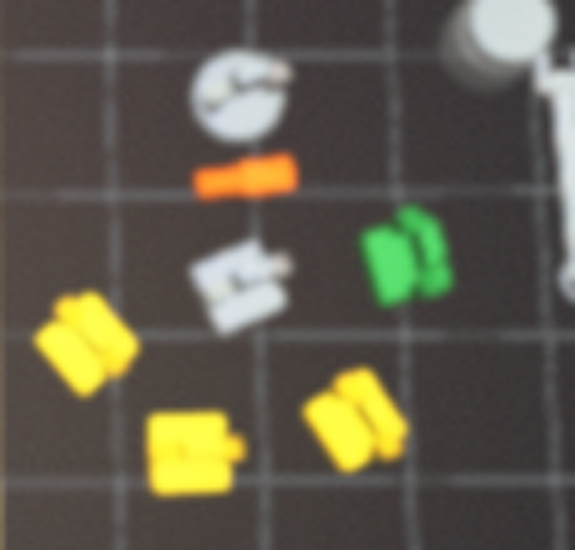

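View pics/t2.png

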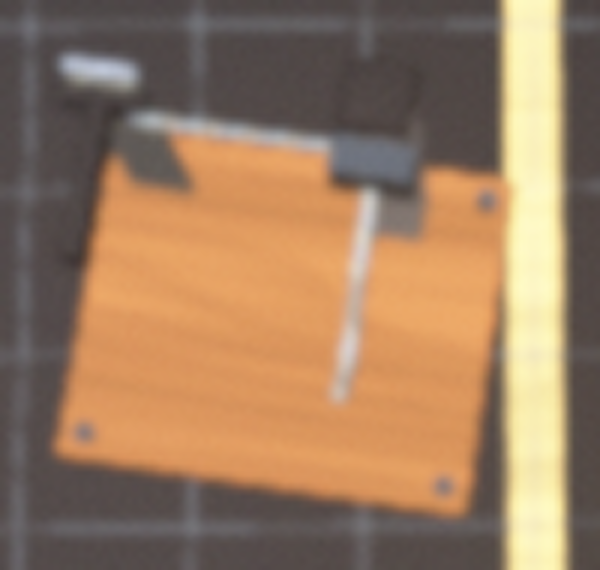

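Run:
```python
from h import *
M,e,*_=cam("top"); print(M[:,2],proj("top",[e[0],e[1],0]))
im=cv2.imread("pics/top0.png")[:,:,::-1]; crop(im,"t3",325,228,36,34,16)
im=cv2.imread("pics/side0.png")[:,:,::-1]; crop(im,"s3",232,265,40,55,11)
```

```text
[ 0.19441614  0.00308736 -0.98091428] [[284.01607327 302.21885645]]
```

View pics/t3.png

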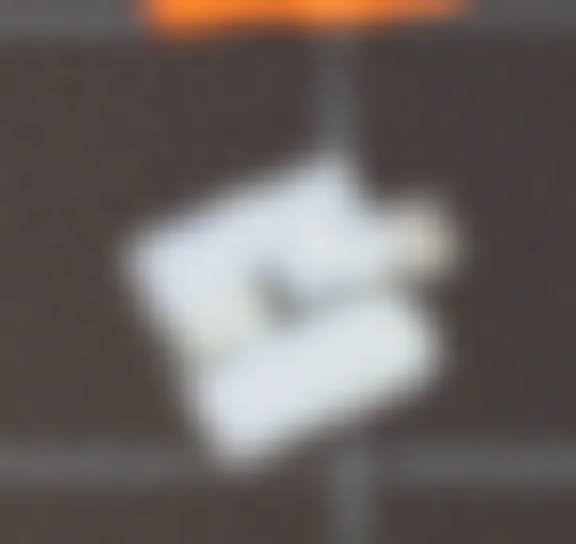

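View pics/s3.png

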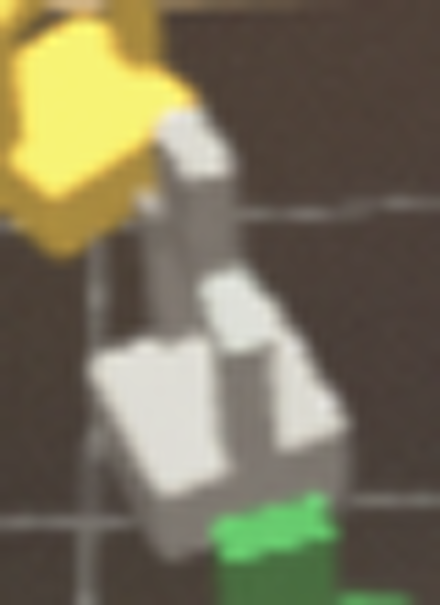

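Run:
```python
from h import *
def raw(p,s,o): return np.array(p,float)/s-0.5+0.5/s*0+np.array(o)
# weight base top corners
print("base top z26 (top):")
T=[(128,250),(235,465),(440,350),(345,155)]
pt=np.array([onz("top",raw(p,16,(325,228)),.026) for p in T]); print(pt.round(4),np.linalg.norm(np.diff(pt,axis=0),axis=1))
S=[(92,358),(165,495),(350,425)]
ps=np.array([onz("side",raw(p,11,(232,265)),.026) for p in S]); print(ps.round(4),np.linalg.norm(np.diff(ps,axis=0),axis=1))
print("tab top",tri(raw((196,143),11,(232,265)),raw((422,235),16,(325,228))), onz("side",raw((196,143),11,(232,265)),.109),onz("top",raw((422,235),16,(325,228)),.109))
S=[(157,118),(190,180),(237,175),(198,108)]
print(np.array([onz("side",raw(p,11,(232,265)),.109) for p in S]).round(4))
# stand
for n in("top","side"):
    im=cv2.imread(f"pics/{n}0.png"); h=cv2.cvtColor(im,cv2.COLOR_BGR2HSV)
    m=cv2.inRange(h,(3,90,90),(18,255,255)); 
    box=(200,180,290,262) if n=="top" else (240,203,315,258)
    mm=np.zeros_like(m); mm[box[1]:box[3],box[0]:box[2]]=m[box[1]:box[3],box[0]:box[2]]
    c=max(cv2.findContours(mm,0,1)[0],key=cv2.contourArea)
    hull=cv2.convexHull(c); ap=cv2.approxPolyDP(hull,3,True)[:,0]; print(n,ap.tolist())
    for z in(.012,): print(np.array([onz(n,p,z) for p in ap]).round(4).tolist())
```

```text
base top z26 (top):
[[ 0.4645 -0.1502  0.026 ]
 [ 0.4182 -0.1718  0.026 ]
 [ 0.4426 -0.2164  0.026 ]
 [ 0.4848 -0.1974  0.026 ]] [0.05107895 0.0508197  0.04627182]
[[ 0.423  -0.1694  0.026 ]
 [ 0.4415 -0.2144  0.026 ]
 [ 0.4856 -0.196   0.026 ]] [0.04860504 0.0478268 ]
tab top (array([ 0.4548836 , -0.19886907,  0.12465874]), np.float64(0.00028117034936268366)) [ 0.45387723 -0.18263088  0.109     ] [ 0.45674633 -0.20119094  0.109     ]
[[ 0.4447 -0.1736  0.109 ]
 [ 0.4526 -0.1946  0.109 ]
 [ 0.4634 -0.1938  0.109 ]
 [ 0.4542 -0.171   0.109 ]]
top [[217, 196], [230, 192], [283, 198], [278, 254], [210, 246]]
[[0.6365, 0.2526, 0.012], [0.6508, 0.2068, 0.012], [0.6277, 0.019, 0.012], [0.4297, 0.0374, 0.012], [0.4588, 0.273, 0.012]]
side [[254, 208], [308, 209], [314, 254], [276, 256], [244, 252]]
[[0.4608, 0.2749, 0.012], [0.6556, 0.2519, 0.012], [0.6464, 0.0051, 0.012], [0.5283, 0.0053, 0.012], [0.4292, 0.0324, 0.012]]
```

```bash
cat >> h.py <<'E'
def raw(p,s,o): return (np.array(p,float)+.5)/s-0.5+np.array(o)
E
python3 - <<'E'
from h import *
def edgefit(g,a,b,n=40,w=4):
    # subpixel edge points across segment a-b: max gradient along normal
    a=np.array(a,float);b=np.array(b,float);t=(b-a)/np.linalg.norm(b-a);nn=np.array([-t[1],t[0]]);P=[]
    for s in np.linspace(.12,.88,n):
        c=a+s*(b-a); o=np.arange(-w,w+.01,.1)
        xy=(c+o[:,None]*nn).astype(np.float32)
        v=cv2.remap(g,xy[:,0].reshape(1,-1),xy[:,1].reshape(1,-1),cv2.INTER_LINEAR)[0]
        v=cv2.GaussianBlur(v.reshape(1,-1),(0,0),5)[0]
        d=np.abs(np.gradient(v)); i=d.argmax(); P.append(c+o[i]*nn)
    l=cv2.fitLine(np.array(P,np.float32),cv2.DIST_HUBER,0,.01,.01).ravel(); return l
def inter(l,m):
    A=np.c_[l[:2],-m[:2]]; s=np.linalg.solve(A,m[2:]-l[2:]); return l[2:]+s[0]*l[:2]
tp=cv2.imread("pics/top0.png")[:,:,2].astype(np.float32); sd=cv2.imread("pics/side0.png")[:,:,2].astype(np.float32)
C=dict(a=(209.5,245.5),b=(278,255),c=(284.5,199.5))
L1=edgefit(tp,C['a'],C['b']);L2=edgefit(tp,C['b'],C['c']);L3=edgefit(tp,(218.5,196),C['a'])
A=inter(L1,L3);B=inter(L1,L2);print(A,B)
PA,PB=onz("top",A,.012),onz("top",B,.012)
l2=[onz("top",L2[2:]+k*L2[:2],.012) for k in(-20,20)]; l2=l2[1]-l2[0]
print("top",PA,PB,np.linalg.norm(PA-PB),"yaw",np.degrees(np.arctan2(*(PA-PB)[:2])),np.degrees(np.arctan2(l2[1],l2[0])))
def rep(PA,PB,yaw):
    c,s=np.cos(yaw),np.sin(yaw);Rm=np.array([[c,-s],[s,c]])
    return (PA+PB)[:2]/2-Rm@[-.055,.055]
for n,P,Q in(("top",PA,PB),): 
    y=-np.arctan2(*(P-Q)[:2]); print("origin",rep(P,Q,y),y)
# side: left edge, back edge, right edge 
E1=edgefit(sd,(254.5,208.5),(244.5,250.5)); E2=edgefit(sd,(256,208.3),(292,209)); E3=edgefit(sd,(309,211),(307,250),w=3)
Q=inter(E1,E2);PQ=onz("side",Q,.012); d1=onz("side",Q+40*E1[:2],.012)-PQ; d2=onz("side",Q+40*E2[:2],.012)-PQ
print("side",Q,PQ,np.degrees(np.arctan2(d1[0],d1[1])),np.degrees(np.arctan2(d2[1],d2[0])))
# hook
o2,s2=(200,170),6
print("tip top",onz("top",raw((339,402),6,o2),.233),"root",onz("top",raw((374,190),6,o2),.236))
os=(235,135)
print("tip side",onz("side",raw((80,224),5,os),.233),"valley",onz("side",raw((125,247),5,os),.216))
print("tri tip",tri(raw((80,224),5,os),raw((339,402),6,o2)))
E
```

```text
[208.39325 245.58032] [280.44946 256.2455 ]
top [0.46029527 0.27858745 0.012     ] [0.42185098 0.02896758 0.012     ] 0.25256294998031503 yaw 8.755406649221909 -5.8573975244730745
origin [0.4870603 0.0910465] -0.15281067337992654
side [254.1773  207.85942] [0.4614829  0.27571989 0.012     ] 8.589781597273914 -7.0028447618184435
tip top [0.45947327 0.10005856 0.233     ] root [0.56700294 0.08277467 0.236     ]
tip side [0.46332181 0.10059001 0.233     ] valley [0.4890817  0.10031229 0.216     ]
tri tip (array([0.46143705, 0.10033353, 0.2327273 ]), np.float64(0.003843008614648813))
```

Run:
```python
from h import *
o2,s2=(200,170),6; os=(235,135)
t=[onz("top",raw(p,6,o2),.012)[:2] for p in((84,432),(443,486),(488,200))]
s=[onz("side",raw(p,5,os),.012)[:2] for p in((117,373),(68,560),(337,573),(351,384))]
t=np.array(t);s=np.array(s);print(t.round(4));print(s.round(4))
f=lambda a,b:(np.linalg.norm(b-a).round(4),np.degrees(np.arctan2(*(b-a)[::-1])).round(2))
print("top",f(t[1],t[0]),f(t[1],t[2]));print("side",f(s[1],s[0]),f(s[2],s[3]),f(s[1],s[2]),f(s[0],s[3]))
# draw proposed stand outline
def draw(ox,oy,yaw,nm):
    c,si=np.cos(yaw),np.sin(yaw);Rm=np.array([[c,-si,0],[si,c,0],[0,0,1]])
    W=lambda p:Rm@np.array(p)+[ox,oy,0]
    pts=[[-.055,-.065,.012],[.145,-.065,.012],[.145,.175,.012],[-.055,.175,.012],[-.055,-.065,.012]]
    for n,o,k,w,h in(("top",o2,6,100,95),("side",os,5,100,120)):
        im=cv2.imread(f"pics/{n}0.png");im=cv2.resize(im[o[1]:o[1]+h,o[0]:o[0]+w],None,fx=k,fy=k,interpolation=cv2.INTER_CUBIC)
        z=lambda P:((proj(n,P)-o+.5)*k-.5).round().astype(int)
        cv2.polylines(im,[z([W(p) for p in pts])],False,(255,255,0),1)
        cv2.polylines(im,[z([W(p) for p in((-.03,0,.236),(-.011,0,.22),(.011,0,.22),(.03,0,.24),(.078,0,.24))])],False,(0,0,255),1)
        cv2.polylines(im,[z([W(p) for p in((.021,.14,.25),(.112,.14,.25))])],False,(0,255,0),1)
        cv2.imwrite(f"pics/{nm}_{n}.png",im)
S=np.vstack([s.mean(0)])
y=np.radians(-6.8); ctr=(s.mean(0)+ (t[0]+t[2])/2)/2; print(s.mean(0),(t[0]+t[2])/2)
c,si=np.cos(y),np.sin(y); o=ctr-np.array([[c,-si],[si,c]])@[.045,.055]; print(o)
draw(*o,y,"d1")
```

```text
[[0.4741 0.2609]
 [0.4416 0.0532]
 [0.61   0.0264]]
[[0.4753 0.2659]
 [0.4421 0.0577]
 [0.6116 0.031 ]
 [0.6425 0.2377]]
top (np.float64(0.2103), np.float64(81.09)) (np.float64(0.1705), np.float64(-9.03))
side (np.float64(0.2109), np.float64(80.94)) (np.float64(0.2091), np.float64(81.49)) (np.float64(0.1716), np.float64(-8.95)) (np.float64(0.1696), np.float64(-9.56))
[0.54286215 0.1480648 ] [0.54206216 0.14366235]
[0.49126649 0.09657865]
```

View pics/d1_top.png

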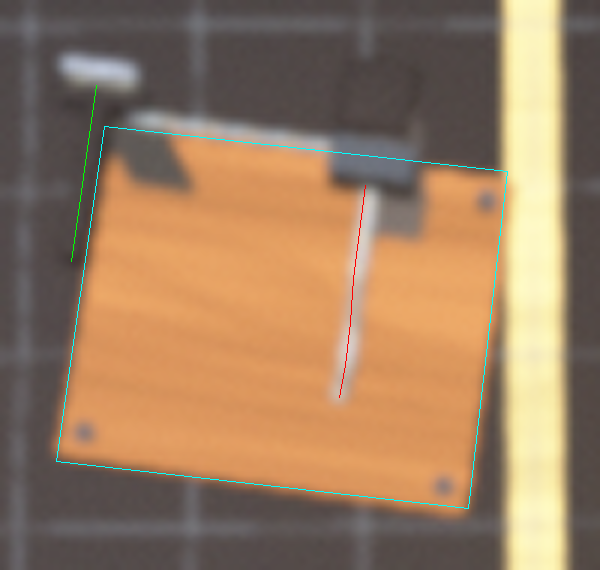

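View pics/d1_side.png

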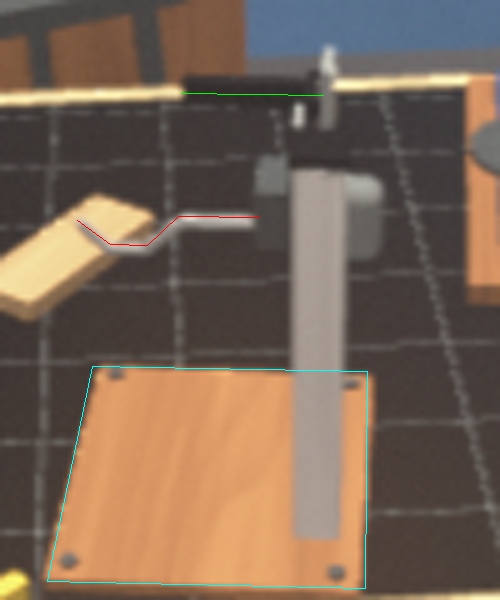

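```bash
cat >> h.py <<'E'
def down(a): # tool x at world angle a(deg), z down
    a=np.radians(a); x=np.array([np.cos(a),np.sin(a),0]); z=np.array([0,0,-1.]); return R.from_matrix(np.c_[x,np.cross(z,x),z]).as_quat()
SO=np.array([.490,.0975]); YAW=-8.9
def S(x,y,z):
    c,s=np.cos(np.radians(YAW)),np.sin(np.radians(YAW)); return np.array([SO[0]+c*x-s*y,SO[1]+s*x+c*y,z])
E
python3 - <<'E'
from h import *
W=np.array([.4535,-.1835]);u=np.array([np.cos(np.radians(-66.5)),np.sin(np.radians(-66.5))]);v=np.array([-u[1],u[0]])
for nm,p in dict(yA=(232,110),yB=(82,200),yC=(105,370),gr=(333,410),round_=(560,230)).items():
    q=onz("side",raw(p,5,(190,230)),.109)[:2]; d=q-W; print(nm,q.round(3),"along jaw",(d@u).round(3),"perp",(d@v).round(3))
q0=manip.current_q()
for nm,P in dict(pre=[*W,.2],g=[*W,.08],pre2=S(-.08,0,.276),on=S(0,0,.276),low=S(0,0,.15),m=S(.038,.14,.231),mlow=S(.038,.14,.15)).items():
  for a in ((113.5,-66.5) if nm in("pre","g") else (81.1,-98.9)):
    s=manip.solve_ik(P,down(a)); print(nm,a,None if s is None else np.round(s,2))
E
```

```text
yA [ 0.416 -0.078] along jaw -0.111 perp 0.008
yB [ 0.34  -0.144] along jaw -0.081 perp -0.088
yC [ 0.363 -0.263] along jaw 0.037 perp -0.115
gr [ 0.471 -0.296] along jaw 0.11 perp -0.029
round_ [ 0.588 -0.186] along jaw 0.056 perp 0.122
pre 113.5 [ 1.37  0.44 -1.29  1.91  0.47  1.14  1.88]
pre -66.5 [ 1.01  0.24 -0.78  1.92  0.2   1.05 -1.01]
g 113.5 [ 1.31  0.75 -1.3   2.02  0.84  1.06  1.58]
g -66.5 [ 0.91  0.42 -0.69  2.03  0.36  0.81 -1.16]
pre2 81.1 [ 1.11  0.03 -1.42  1.94  0.03  1.19  1.09]
pre2 -98.9 [ 0.57 -0.   -0.88  1.95 -0.    1.19 -2.04]
on 81.1 [ 0.81  0.34 -1.29  1.79  0.34  1.27  0.85]
on -98.9 [ 0.87  0.43 -1.42  1.79  0.44  1.31 -2.38]
low 81.1 [ 0.74  0.59 -1.29  1.94  0.64  1.11  0.6 ]
low -98.9 [ 0.65  0.47 -1.12  1.95  0.5   1.04 -2.42]
m 81.1 [ 0.42  0.68 -1.3   1.63  0.67  1.36  0.44]
m -98.9 [ 0.31  0.53 -1.05  1.63  0.48  1.26 -2.56]
mlow 81.1 [ 0.41  0.81 -1.3   1.71  0.81  1.28  0.34]
mlow -98.9 [ 0.15  0.53 -0.8   1.72  0.43  1.07 -2.51]
```

Run:
```python
from h import *
W=[.4535,-.1835]
manip.move_pose([*W,.2],down(113.5)); print(manip.current_clock(),np.round(manip.current_q(),2))
crop("side","g0",190,190,140,140,5)
```

```text
1.9167 [ 1.37  0.44 -1.29  1.91  0.47  1.14  1.88]
```

View pics/g0.png

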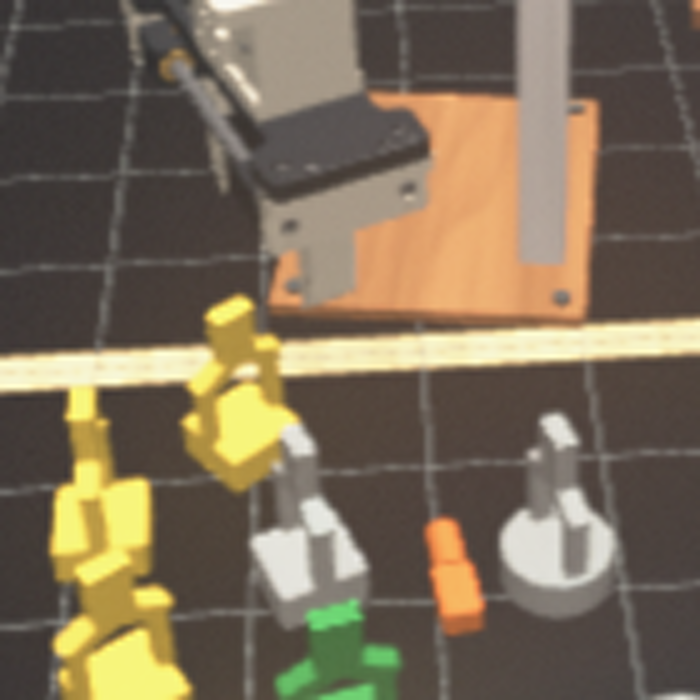

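Run:
```python
from h import *
W=[.4535,-.1835]
manip.servo_line([*W,.08],vel=.12); print(manip.current_force())
crop("side","g1",190,190,140,140,5)
crop("top","g1t",295,190,115,110,5)
```

```text
[ 0.38282278 -0.09464479  0.99411392]
```

View pics/g1.png

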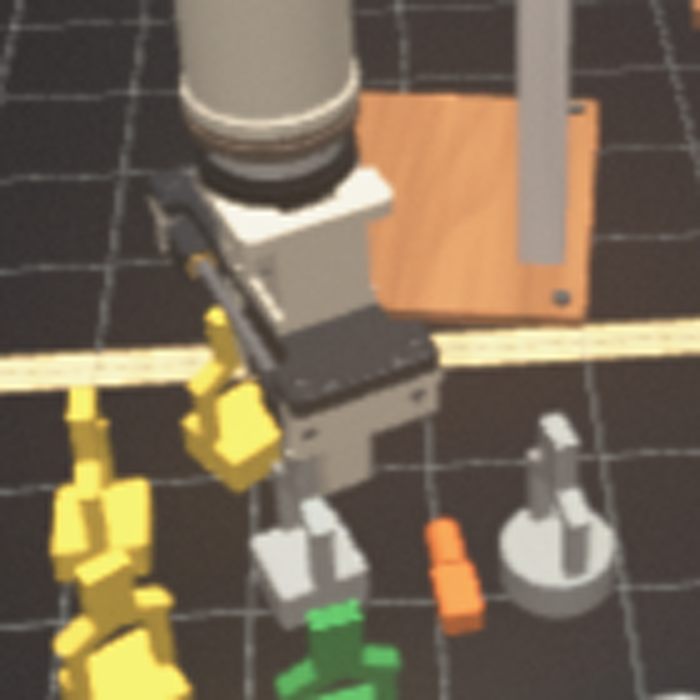

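View pics/g1t.png

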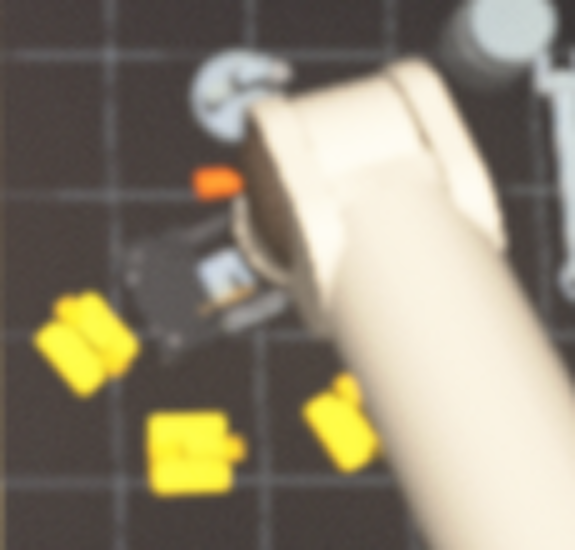

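Run:
```python
from h import *
p=manip.current_tool_pos();print(p)
u=np.array([.3987,-.917,0]);v=np.array([.917,.3987,0])
for k in(.046,.065):
  for m in(-.0095,.0095): print(k,m,(proj("side",p+k*u+m*v)[0]-[190,190]+.5)*5)
print((proj("side",[.4535,-.1835,.109])[0]-[190,190]+.5)*5)
```

```text
[ 0.4541398  -0.18381719  0.08073321]
0.046 -0.0095 [321.82089036 546.57386797]
0.046 0.0095 [356.50480872 533.22854337]
0.065 -0.0095 [337.27159633 572.17978041]
0.065 0.0095 [372.33356854 558.46180484]
[298.33560395 441.24393847]
```

Run:
```python
from h import *
p=manip.current_tool_pos();print(p,manip.current_finger_gap())
print(R.from_quat(manip.current_tcp_rot()).as_matrix().round(3))
u=np.array([.3987,-.917,0]);v=np.array([.917,.3987,0])
for k in(.095,.0375):
  for m in(-.0375,.0375,.095): print(k,m,(proj("side",p+k*u+m*v+[0,0,.066])[0]-[190,190]+.5)*5)
im=viewer.get_image("side"); crop(im,"g2",0,0,560,420,1.4)
```

```text
[ 0.4541398  -0.18381719  0.08073321] 0.09145335769288454
[[-0.399  0.917  0.001]
 [ 0.917  0.399 -0.001]
 [-0.001  0.001 -1.   ]]
0.095 -0.0375 [300.11528203 538.98684482]
0.095 0.0375 [446.905541   482.98323809]
0.095 0.095 [553.62984956 442.26564383]
0.0375 -0.0375 [252.93684461 459.54297035]
0.0375 0.0375 [394.765002  408.2224442]
0.0375 0.095 [498.1180319  370.82414494]
```

View pics/g2.png

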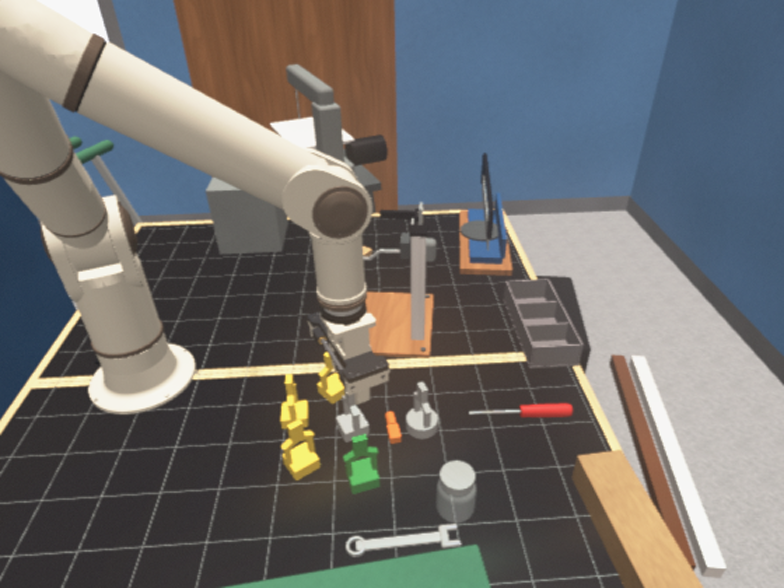

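Run:
```python
from h import *
p=manip.current_tool_pos()
u=np.array([.3987,-.917,0]);v=np.array([.917,.3987,0])
for z in(.066,.12):
 for k in(-.095,.095):
  for m in(-.0375,.0375): print(z,k,m,(proj("top",p+k*u+m*v+[0,0,z])[0]-[295,190]+.5)*5)
print(p)
im=viewer.get_image("side"); crop(im,"g3",225,210,70,100,8)
```

```text
0.066 -0.095 -0.0375 [152.10753254 375.150466  ]
0.066 -0.095 0.0375 [102.41664331 266.67059642]
0.066 0.095 -0.0375 [423.77731883 253.81809712]
0.066 0.095 0.0375 [372.0832711  147.49089244]
0.12 -0.095 -0.0375 [159.88316615 367.98628288]
0.12 -0.095 0.0375 [108.24681138 255.49030312]
0.12 0.095 -0.0375 [441.69867066 242.15987886]
0.12 0.095 0.0375 [387.90778189 131.97949663]
[ 0.4540405  -0.18384087  0.08066858]
```

View pics/g3.png

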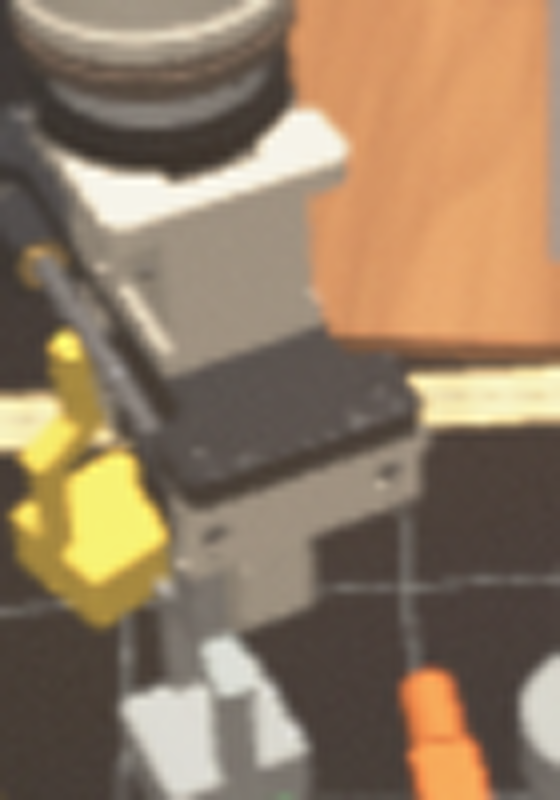

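Run:
```python
from h import *
p=manip.current_tool_pos()
u=np.array([.3987,-.917,0]);v=np.array([.917,.3987,0])
for nm,px,m in(("plateL",(195,500),-.0375),("plateR",(420,425),.0375),("lowL",(190,570),-.0375),("lowR",(418,495),.0375),("tipR",(315,600),.0095)):
    e,d=ray("side",raw(px,8,(225,210)))
    for mm in (m-.003,m,m+.003):
        s=((p+mm*v-e)@v)/(d@v); X=e+s*d; print(nm,mm,"k",((X-p)@u).round(4),"dz",(X-p)[2].round(4))
    for z in(0,.03,.066): X=onz("side",raw(px,8,(225,210)),p[2]+z); print("   z",z,"k",((X-p)@u).round(4),"m",((X-p)@v).round(4))
```

```text
plateL -0.0405 k 0.1153 dz 0.1631
plateL -0.0375 k 0.1068 dz 0.1547
plateL -0.034499999999999996 k 0.0984 dz 0.1463
   z 0 k -0.0485 m 0.0175
   z 0.03 k -0.0184 m 0.0068
   z 0.066 k 0.0178 m -0.006
plateR 0.034499999999999996 k 0.0961 dz 0.1421
plateR 0.0375 k 0.0897 dz 0.1357
plateR 0.0405 k 0.0832 dz 0.1293
   z 0 k -0.0462 m 0.1009
   z 0.03 k -0.0162 m 0.0869
   z 0.066 k 0.0199 m 0.0701
lowL -0.0405 k 0.1063 dz 0.1297
lowL -0.0375 k 0.0977 dz 0.1207
lowL -0.034499999999999996 k 0.0891 dz 0.1118
   z 0 k -0.0188 m 0.0031
   z 0.03 k 0.0102 m -0.007
   z 0.066 k 0.0449 m -0.0191
lowR 0.034499999999999996 k 0.0932 dz 0.113
lowR 0.0375 k 0.0867 dz 0.1063
lowR 0.0405 k 0.0803 dz 0.0995
   z 0 k -0.0152 m 0.0849
   z 0.03 k 0.0135 m 0.0715
   z 0.066 k 0.0481 m 0.0554
tipR 0.0065 k 0.0793 dz 0.0719
tipR 0.0095 k 0.072 dz 0.064
tipR 0.0125 k 0.0646 dz 0.056
   z 0 k 0.013 m 0.0336
   z 0.03 k 0.0406 m 0.0223
   z 0.066 k 0.0738 m 0.0087
```

Run:
```python
from h import *
effector.close(f_grip=10); print(manip.current_finger_gap(),manip.current_force(),manip.current_clock())
im=viewer.get_image("side"); crop(im,"g4",225,210,70,100,8)
```

```text
0.00068278409992137 [ 0.02800152  0.34172443 -0.64558307] 4.75
```

View pics/g4.png

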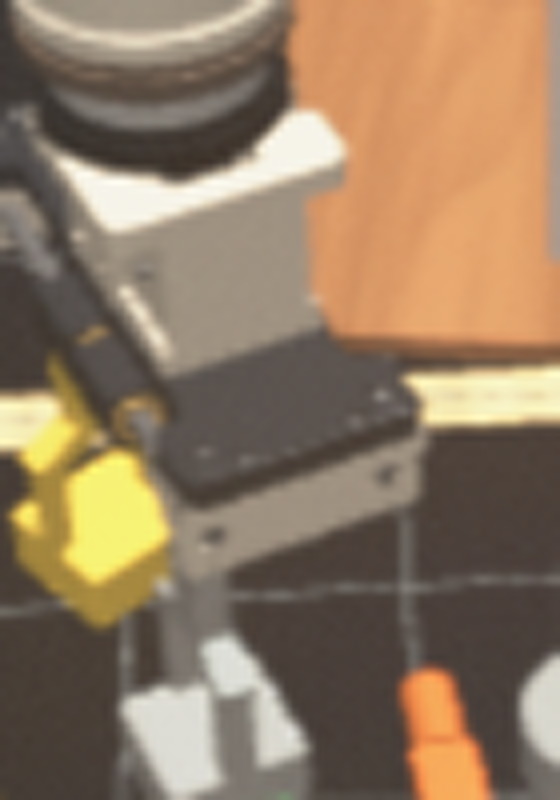

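Run:
```python
from h import *
effector.open_jaws()
W=[.4535,-.1835]
for z in(.065,.05,.038):
    manip.servo_line([*W,z],vel=.06); f=manip.current_force(); print(z,f.round(2),manip.current_tool_pos().round(4),manip.current_clock())
    if abs(f[2])>4: break
im=viewer.get_image("side"); crop(im,"g5",225,210,70,100,8)
```

```text
0.065 [ 0.55  0.42 -0.26] [ 0.453  -0.1832  0.0644] 6.6583
0.05 [ 0.2  -0.51  0.71] [ 0.4532 -0.1833  0.0496] 7.0583
0.038 [-0.29  0.54  0.49] [ 0.4531 -0.1833  0.0375] 7.4083
```

View pics/g5.png

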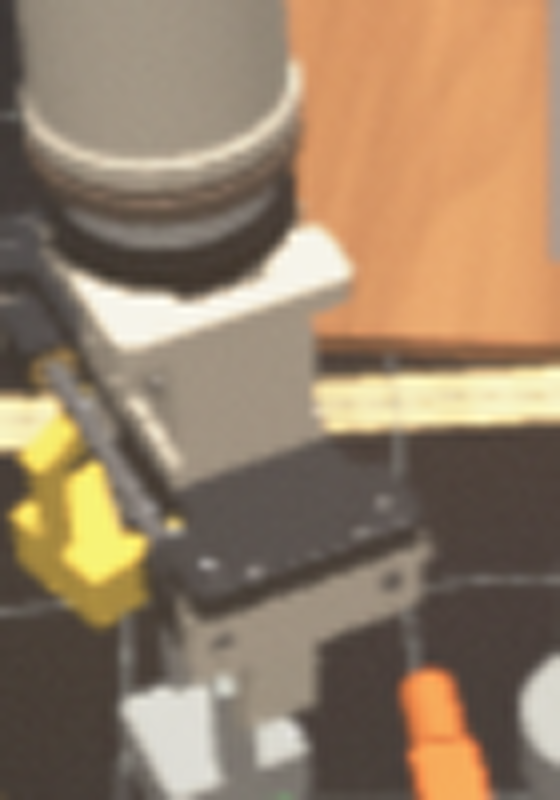

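Run:
```python
from h import *
p=manip.current_tool_pos()
u=np.array([.3987,-.917,0]);v=np.array([.917,.3987,0])
e,d=ray("side",raw((318,703),8,(225,210)))
for mm in (.0065,.0095,.0125):
        s=((p+mm*v-e)@v)/(d@v); X=e+s*d; print(mm,"k",((X-p)@u).round(4),"z",X[2].round(4))
W=[.4535,-.1835]
manip.servo_line([*W,.028],vel=.05); print(manip.current_force())
effector.close(f_grip=15); print(manip.current_finger_gap(),manip.current_force(),manip.current_tool_pos(),manip.current_clock())
im=viewer.get_image("side"); crop(im,"g6",225,210,70,100,8)
```

```text
0.0065 k 0.0781 z 0.1076
0.0095 k 0.0707 z 0.0991
0.0125 k 0.0633 z 0.0906
[-0.20219086 -0.68025132  0.09655512]
0.056589591462353234 [-1.53559443  2.02165773  2.29144614] [ 0.45331914 -0.18302616  0.02806268] 8.475
```

View pics/g6.png

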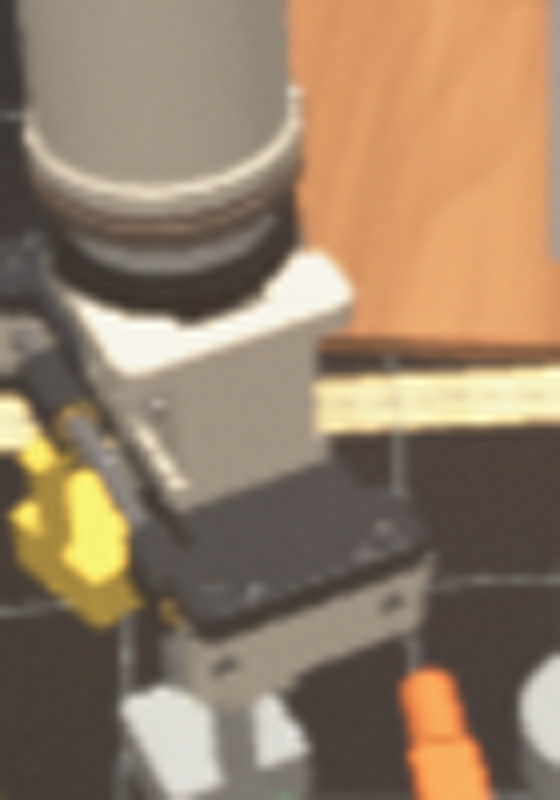

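Run:
```python
from h import *
im=cv2.imread("pics/g1t.png"); cv2.imwrite("pics/g1u.png",cv2.resize(im[200:400,80:320],None,fx=3,fy=3))
p=np.array([.4541,-.1838,.0807])
u=np.array([.3987,-.917,0]);v=np.array([.917,.3987,0])
for z in(.066,.08,.1,.12,.14,.16):
    r=[]
    for n,q in(("side",raw((195,500),8,(225,210))),("side",raw((420,425),8,(225,210))),("top",raw((180,355),5,(295,190))),("top",raw((125,250),5,(295,190)))):
        X=onz(n,q,p[2]+z)-p; r+=[(X@u).round(4),(X@v).round(4)]
    print(z,r)
```

```text
0.066 [np.float64(0.0178), np.float64(-0.0062), np.float64(0.0199), np.float64(0.0699), np.float64(-0.0734), np.float64(-0.0336), np.float64(-0.0773), np.float64(0.0409)]
0.08 [np.float64(0.0319), np.float64(-0.0112), np.float64(0.0339), np.float64(0.0633), np.float64(-0.0752), np.float64(-0.0342), np.float64(-0.079), np.float64(0.0396)]
0.1 [np.float64(0.052), np.float64(-0.0183), np.float64(0.054), np.float64(0.054), np.float64(-0.0778), np.float64(-0.035), np.float64(-0.0815), np.float64(0.0378)]
0.12 [np.float64(0.072), np.float64(-0.0254), np.float64(0.074), np.float64(0.0446), np.float64(-0.0804), np.float64(-0.0358), np.float64(-0.084), np.float64(0.0359)]
0.14 [np.float64(0.0921), np.float64(-0.0325), np.float64(0.094), np.float64(0.0353), np.float64(-0.0829), np.float64(-0.0366), np.float64(-0.0866), np.float64(0.0341)]
0.16 [np.float64(0.1122), np.float64(-0.0396), np.float64(0.114), np.float64(0.0259), np.float64(-0.0855), np.float64(-0.0374), np.float64(-0.0891), np.float64(0.0323)]
```

View pics/g1u.png

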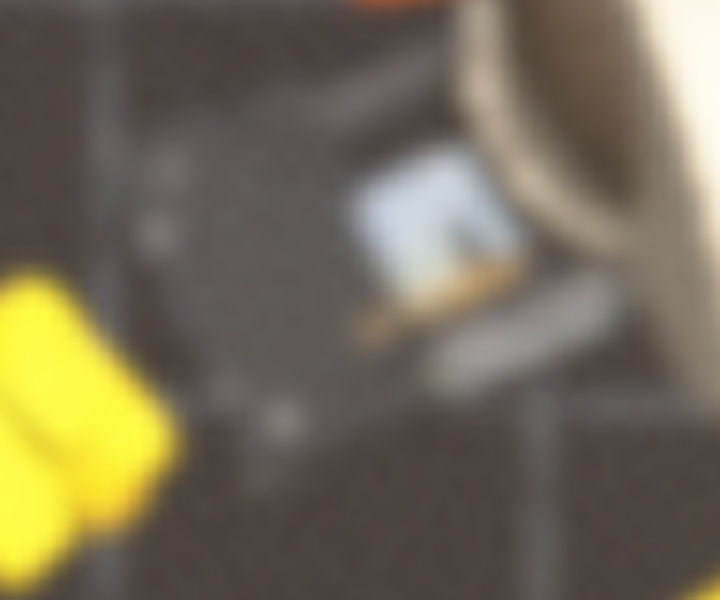

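Run:
```python
from h import *
effector.open_jaws()
W=[.4535,-.1835]
manip.servo_line([*W,.042],vel=.08)
effector.close(f_grip=12); print(manip.current_finger_gap(),manip.current_force(),manip.current_tool_pos(),manip.current_clock())
im=viewer.get_image("side"); crop(im,"g7",225,210,70,100,8)
```

```text
0.0237502803223032 [ 0.56340306  0.9296576  -0.19180022] [ 0.45338752 -0.18328354  0.04195758] 10.6667
```

View pics/g7.png

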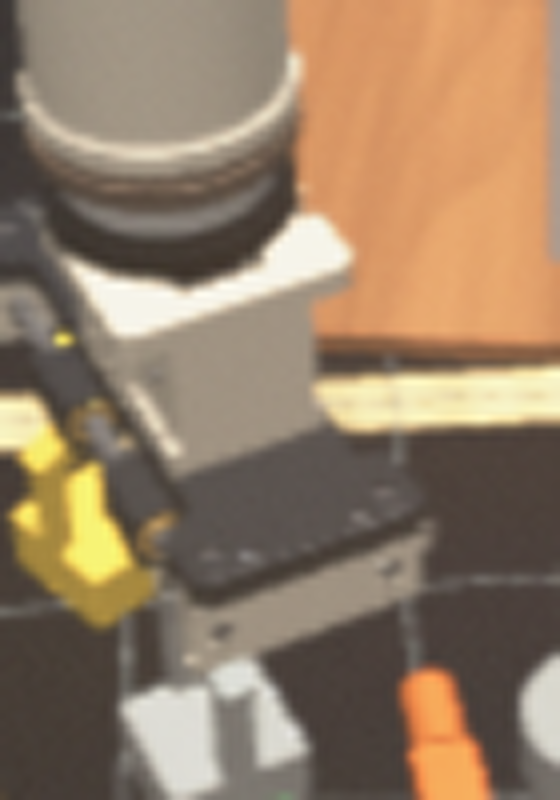

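Run:
```python
from h import *
effector.close(f_grip=30); f0=np.array(manip.current_force())
W=[.4535,-.1835]
manip.servo_line([*W,.06],vel=.08); f=manip.current_force(); print(f, manip.current_finger_gap())
manip.servo_line([*W,.3],vel=.2); manip.sleep(.2); print(f0,[manip.current_force()[2].round(2) for _ in range(4)], manip.current_finger_gap(),manip.current_clock())
im=viewer.get_image("side"); crop(im,"l1",150,60,200,200,4)
im=viewer.get_image("top"); crop(im,"l1t",250,150,160,150,5)
```

```text
[-0.80048957 -0.19403402 -5.48997435] 0.024104520810955907
[-0.11020046  0.22165656 -0.8468747 ] [np.float64(-6.49), np.float64(-6.49), np.float64(-6.49), np.float64(-6.49)] 0.023564956154159766 12.8583
```

View pics/l1.png

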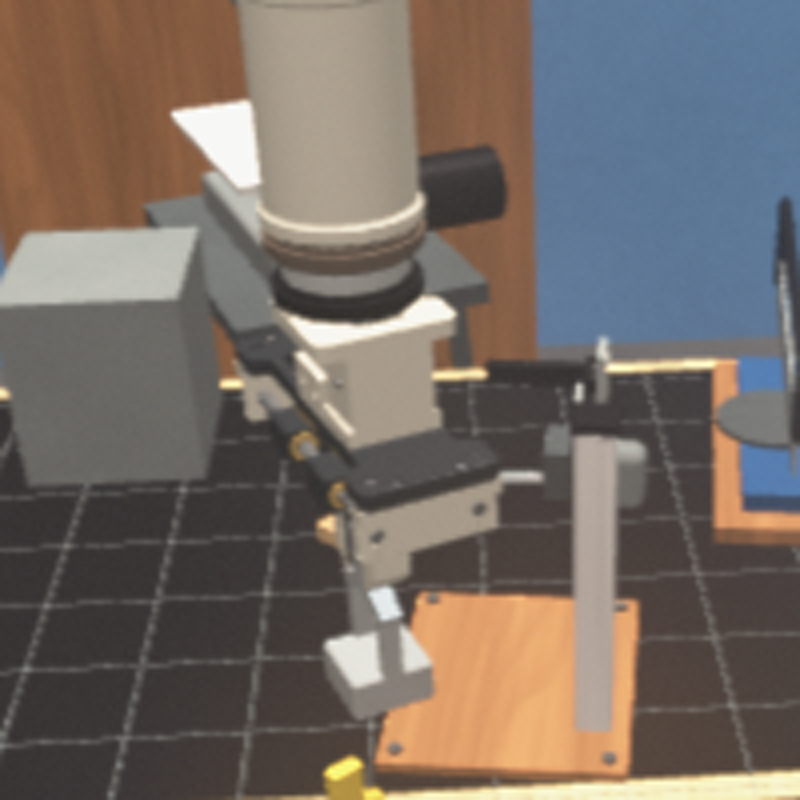

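Run:
```python
from h import *
print(manip.current_tool_pos())
P=[onz("side",raw(q,4,(150,60)),.284) for q in((324,642),(358,690),(432,662))]
print(np.round(P,4),"c",((P[0]+P[2])/2).round(4),np.linalg.norm(P[1]-P[0]),np.linalg.norm(P[1]-P[2]))
for a,b in((0,1),(2,1)):
    d=P[b]-P[a];print(np.degrees(np.arctan2(d[1],d[0])))
```

```text
[ 0.45330384 -0.18332736  0.29958232]
[[ 0.4218 -0.1714  0.284 ]
 [ 0.4428 -0.2187  0.284 ]
 [ 0.4841 -0.1961  0.284 ]] c [ 0.453  -0.1837  0.284 ] 0.05170886585055659 0.04709294244785773
-66.00828392963238
-151.30295632565392
```

View pics/l1t.png

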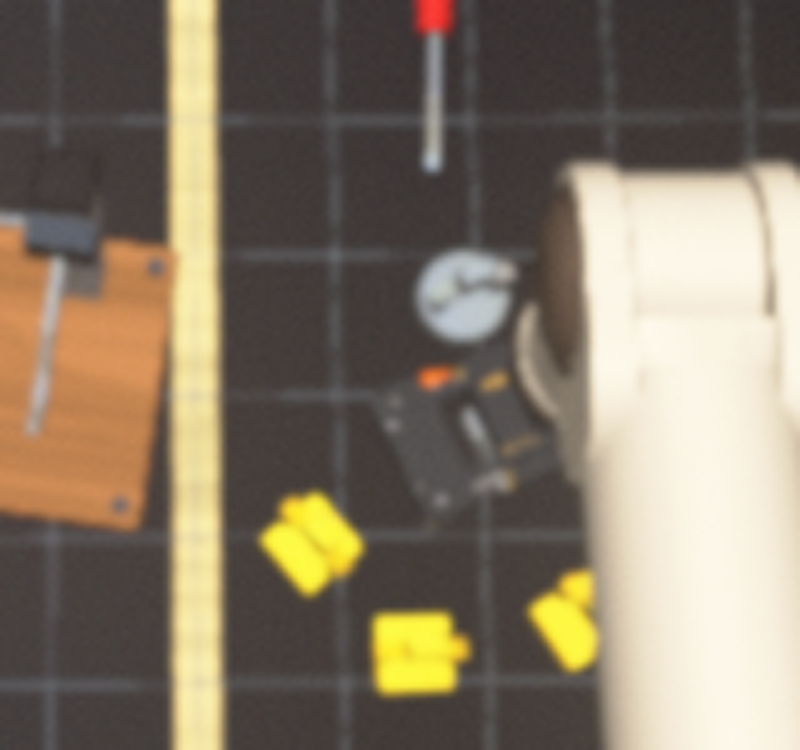

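Run:
```python
from h import *
manip.servo_line(S(-.10,0,.218)+[0,-.12,.06],vel=.25) 
manip.move_pose(S(-.10,0,.218),down(81.1)); print(manip.current_tool_pos(),manip.current_clock(),manip.current_finger_gap())
im=viewer.get_image("side"); crop(im,"k1",200,110,120,120,6)
im=viewer.get_image("top"); crop(im,"k1t",200,170,110,110,6)
```

```text
[0.3915286  0.11251387 0.2180114 ] 15.875 0.02355152341039731
```

View pics/k1.png

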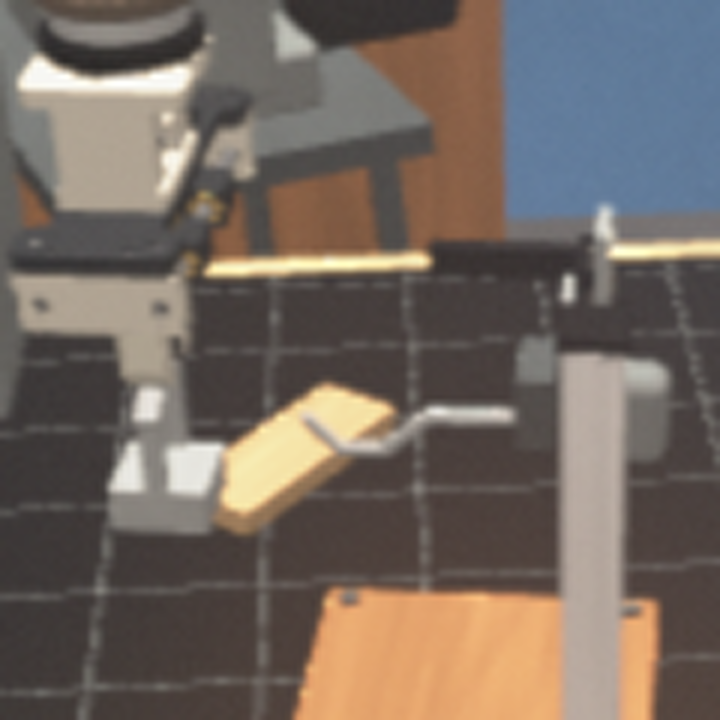

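View pics/k1t.png

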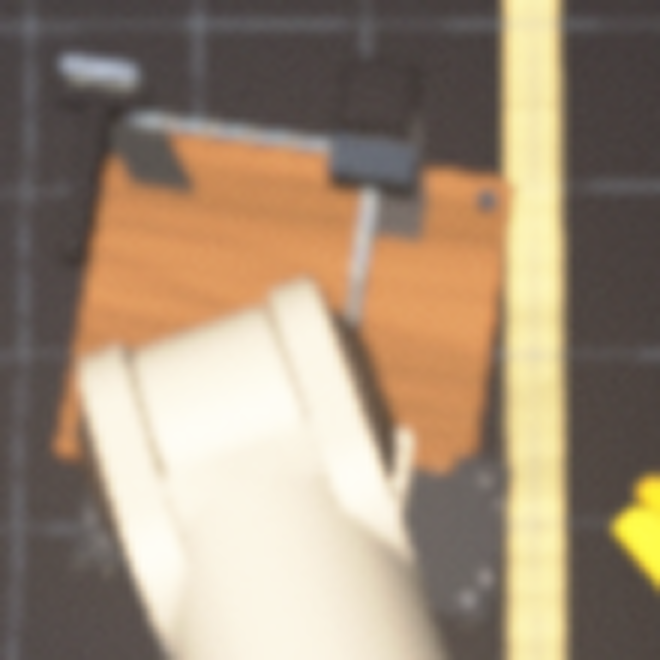

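Run:
```python
from h import *
def inS(P):
    c,s=np.cos(np.radians(YAW)),np.sin(np.radians(YAW)); d=P[:2]-SO; return np.array([c*d[0]+s*d[1],-s*d[0]+c*d[1]]).round(4)
for q in((109,495),(213,497),(227,445),(131,440)): print("base",inS(onz("side",raw(q,6,(200,110)),.202)))
for nm,q,z in(("tip",(304,417),.232),("valleyL",(345,447),.216),("valleyR",(390,450),.216),("root",(515,415),.236)): print(nm,inS(onz("side",raw(q,6,(200,110)),z)))
```

```text
base [-0.1228 -0.0289]
base [-0.071  -0.0272]
base [-0.0735  0.0227]
base [-0.1236  0.0242]
tip [-0.0285  0.0024]
valleyL [-0.0088  0.0016]
valleyR [0.014  0.0003]
root [0.0762 0.0046]
```

```bash
cat >> h.py <<'E'
def avgf(n=15,dt=.02):
    r=[]
    for _ in range(n): manip.sleep(dt); r.append(manip.current_force())
    r=np.array(r); return r.mean(0).round(2), r.std(0)[2].round(2)
E
python3 - <<'E'
from h import *
print(avgf(20))
manip.servo_line(S(-.045,.004,.218),vel=.08); print(manip.current_force())
manip.servo_line(S(0,.004,.218),vel=.05); print(avgf(8),manip.current_clock(),manip.current_finger_gap())
im=viewer.get_image("side"); crop(im,"k2",220,110,100,100,7)
E
```

```text
(array([-0.13, -0.05, -5.54]), np.float64(0.45))
[-0.47154369  0.01126987 -5.71223526]
(array([ 0.15,  0.3 , -5.54]), np.float64(0.42)) 18.3333 0.02398462241304115
```

View pics/k2.png

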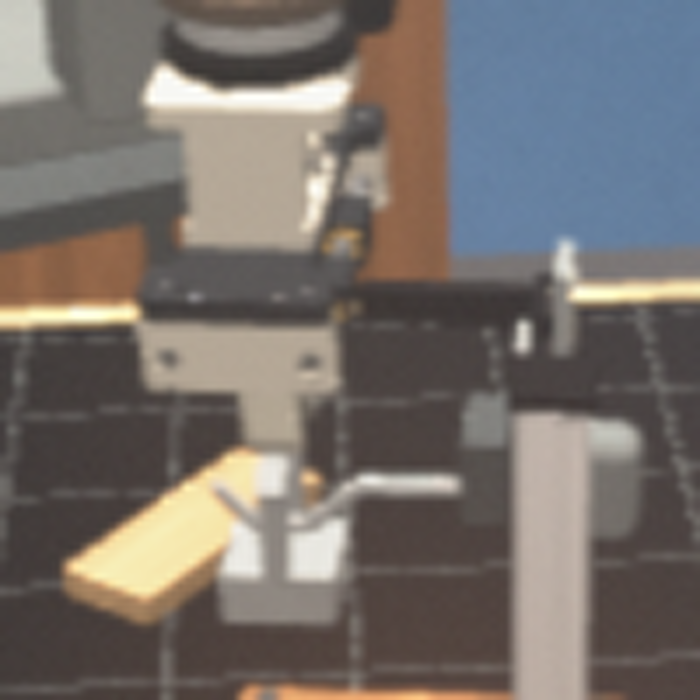

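Run:
```python
from h import *
for z in(.197,.180,.160,.140):
    manip.servo_line(S(0,.004,z),vel=.03); a=avgf(8); print(manip.current_tool_pos()[2].round(4),a,manip.current_finger_gap(),manip.current_clock())
im=viewer.get_image("side"); crop(im,"k3",220,110,100,100,7)
```

```text
0.1972 (array([ 0.07,  0.07, -5.31]), np.float64(0.52)) 0.023891281821788114 19.3667
0.18 (array([-0.74, -1.05, -4.4 ]), np.float64(0.44)) 0.023810002064499253 20.2167
0.1602 (array([-0.16, -1.13, -2.81]), np.float64(0.53)) 0.02383721698898152 21.1667
0.1402 (array([ 0.34, -0.65, -0.95]), np.float64(0.43)) 0.023822815764616978 22.1167
```

View pics/k3.png

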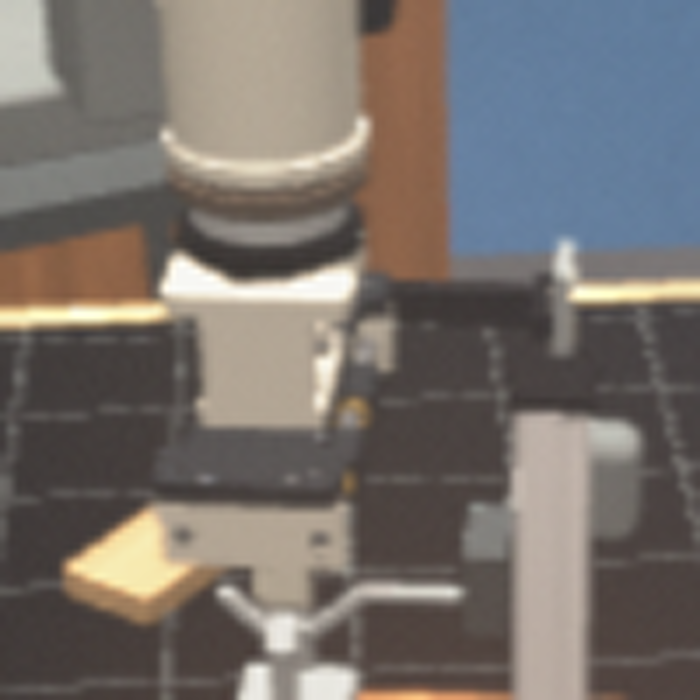

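Run:
```python
from h import *
manip.servo_line(S(0,.004,.1275),vel=.02); a=avgf(50); print(manip.current_tool_pos()[2].round(4),a,manip.current_clock())
```

```text
0.1275 (array([ 1.33, -0.74, -0.45]), np.float64(0.46)) 23.775
```

Run:
```python
from h import *
manip.servo_line(S(.002,.004,.1245),vel=.02); a=avgf(50); print(manip.current_tool_pos()[2].round(4),a,manip.current_clock())
im=viewer.get_image("side"); crop(im,"k4",220,130,100,100,7)
```

```text
0.1243 (array([-4.11, -2.14, -0.05]), np.float64(0.54)) 24.9417
```

View pics/k4.png

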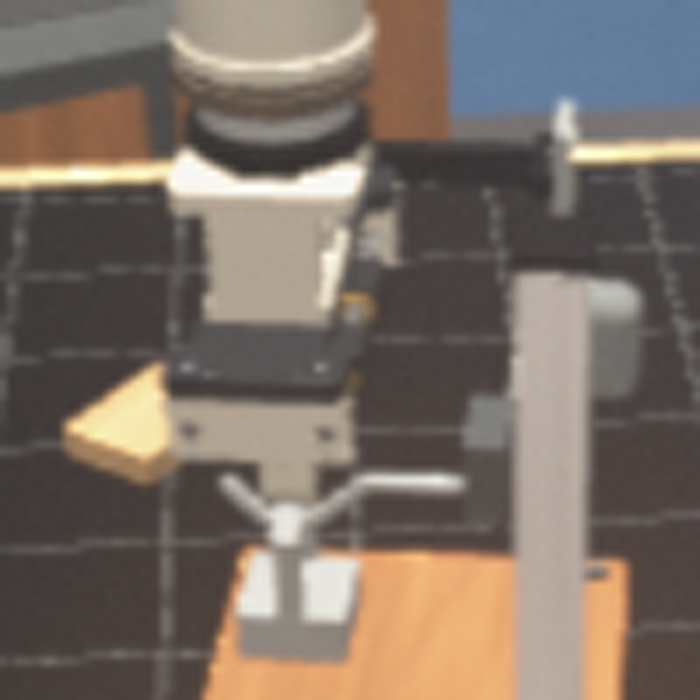

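Run:
```python
from h import *
manip.servo_line(S(.0004,.0035,.1240),vel=.02); a=avgf(50); print(manip.current_tool_pos()[2].round(4),a,manip.current_wrist_torque(),manip.current_clock())
```

```text
0.1243 (array([ 1.6 , -4.08, -0.07]), np.float64(0.46)) [-1.00979345 -0.763618    0.03427185] 26.075
```

Run:
```python
from h import *
manip.servo_line(S(.0010,.0045,.1240),vel=.02); a=avgf(30); print(manip.current_tool_pos().round(4),a,manip.current_wrist_torque(),manip.current_clock())
```

```text
[0.4918 0.1007 0.124 ] (array([ 1.61, -6.07, -0.15]), np.float64(0.57)) [-1.35870362 -0.48595062  0.02680044] 26.825
```

Run:
```python
from h import *
manip.servo_line(S(.0012,.0015,.1240),vel=.02); a=avgf(25); print(manip.current_tool_pos().round(4),S(.0012,.0015,.124).round(4),a,manip.current_wrist_torque(),manip.current_clock())
```

```text
[0.4914 0.0991 0.124 ] [0.4914 0.0988 0.124 ] (array([ 1.61, -0.47,  0.09]), np.float64(0.43)) [ 0.05403526 -0.48559077  0.01810866] 27.5417
```

```bash
python3 - <<'E'
from h import *
effector.open_jaws(); print(manip.current_finger_gap(),manip.current_force(),manip.current_clock())
im=viewer.get_image("side"); crop(im,"k5",220,130,100,100,7)
manip.sleep(.1)
im=viewer.get_image("side"); crop(im,"k6",220,130,100,100,7)
E
python3 -c "
import cv2,numpy as np
a=cv2.imread('pics/k5.png');b=cv2.imread('pics/k6.png');cv2.imwrite('pics/k56.png',cv2.resize(np.hstack([a,b]),None,fx=.57,fy=.57))"
```

```text
0.09156222290109758 [-0.69036153 -0.4466622  -0.31728765] 28.7083
```

View pics/k56.png

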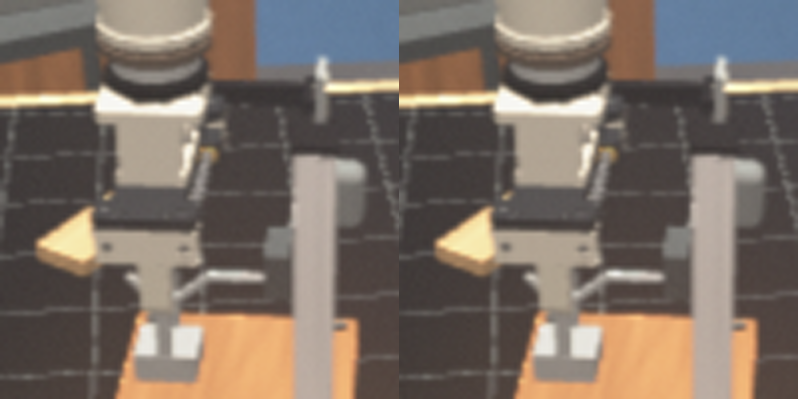

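Run:
```python
from h import *
p=manip.current_tool_pos(); manip.servo_line([p[0],p[1],.30],vel=.12); 
manip.servo_line(S(-.12,.02,.32),vel=.25); print(manip.current_clock())
for i in range(3):
    im=viewer.get_image("side"); np.save(f"pics/r{i}.npy",im); manip.sleep(.08)
crop(im,"r1",235,130,100,100,7)
im=viewer.get_image("top"); np.save("pics/rt.npy",im); crop(im,"r1t",200,170,100,100,6)
```

```text
31.175
```

View pics/r1.png

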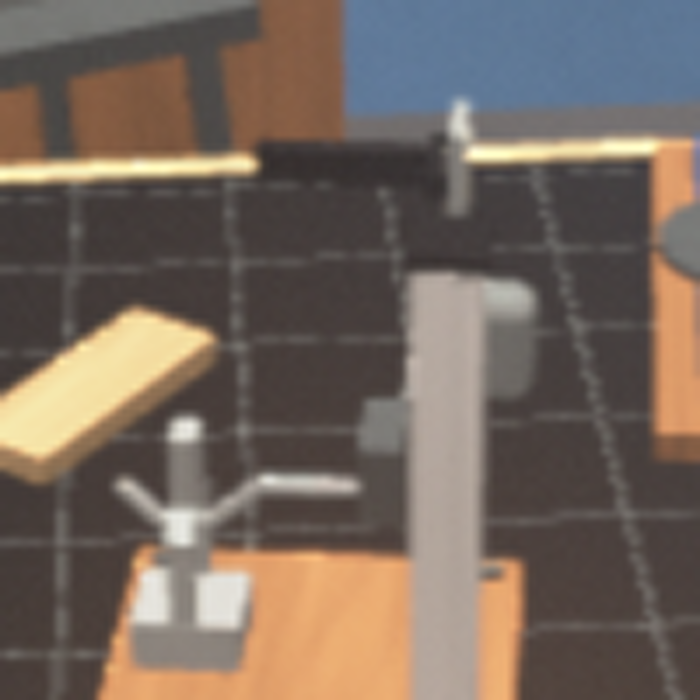

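View pics/r1t.png

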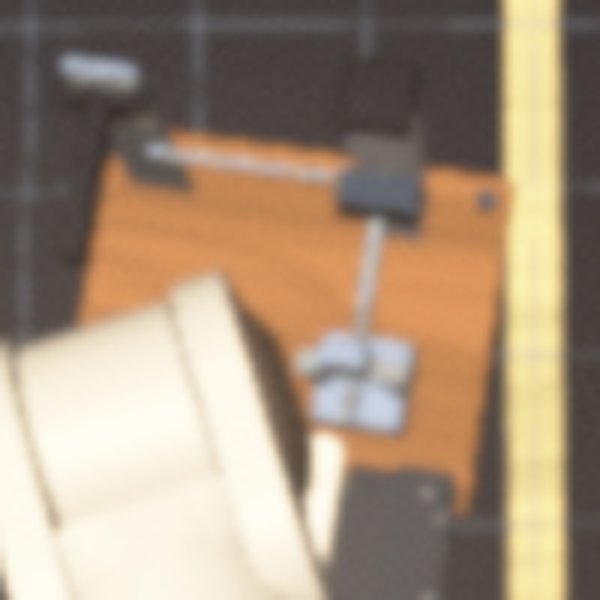

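```bash
cat >> h.py <<'E'
def ridge(im,xs,y0,y1):
    """bright-ridge subpixel row per column"""
    g=im.astype(np.float32).sum(2)/3; out=[]
    for x in xs:
        c=g[y0:y1,x]; w=np.clip(c-np.percentile(c,40)-12,0,None); k=w.argmax(); r=slice(max(0,k-3),k+4)
        out.append((x,y0+(w[r]*np.arange(len(w))[r]).sum()/w[r].sum()))
    return np.array(out)
E
python3 - <<'E'
from h import *
a=cv2.imread("pics/side0.png")[:,:,::-1]; b=np.load("pics/r2.npy"); b0=np.load("pics/r0.npy")
print(np.abs(b.astype(int)-b0)[150:240,240:300].mean())
ra=ridge(a,range(274,284),172,186); rb=ridge(b,range(274,285),190,206)
print(ra.round(2).tolist());print(rb.round(2).tolist())
# model: rod centre at S(x,0,.236-d)
for nm,r in(("0",ra),("r",rb)):
    for q in r[::3]:
        e,d=ray("side",q)
        # intersect with stand plane y=0.002
        n=np.array([np.sin(np.radians(8.9)),np.cos(np.radians(8.9)),0]); P0=S(0,.002,0)
        X=e+d*((P0-e)@n)/(d@n); print(nm,q.round(1),X.round(4))
# pointer in top view: y of stand .06-.13
at=cv2.imread("pics/top0.png")[:,:,::-1]; bt=np.load("pics/rt.npy")
for nm,im,xs,y0,y1 in(("0",at,range(228,252,3),186,197),("r",bt,range(230,254,3),190,203)):
    r=ridge(im,xs,y0,y1); print(nm,r.round(2).tolist())
E
```

```text
0.8729629629629629
[[274.0, 178.46], [275.0, 178.58], [276.0, 178.63], [277.0, 178.62], [278.0, 178.61], [279.0, 178.61], [280.0, 178.6], [281.0, 178.6], [282.0, 178.58], [283.0, 178.63]]
[[274.0, 198.45], [275.0, 198.52], [276.0, 198.54], [277.0, 198.56], [278.0, 198.59], [279.0, 198.64], [280.0, 198.64], [281.0, 198.64], [282.0, 198.74], [283.0, 198.85], [284.0, 198.87]]
0 [274.  178.5] [0.5324 0.0929 0.2371]
0 [277.  178.6] [0.5412 0.0915 0.2369]
0 [280.  178.6] [0.55   0.0901 0.2374]
0 [283.  178.6] [0.5588 0.0888 0.2376]
r [274.  198.4] [0.5304 0.0932 0.1669]
r [277.  198.6] [0.5395 0.0918 0.1669]
r [280.  198.6] [0.5486 0.0904 0.167 ]
r [283.  198.8] [0.5576 0.0889 0.1667]
0 [[228.0, 190.6], [231.0, 191.0], [234.0, 191.68], [237.0, 192.94], [240.0, 193.03], [243.0, 193.77], [246.0, 193.84], [249.0, 194.12]]
r [[230.0, 194.87], [233.0, 195.43], [236.0, 196.04], [239.0, 196.33], [242.0, 196.75], [245.0, 197.23], [248.0, 197.48], [251.0, 198.14]]
```

Run:
```python
from h import *
a=cv2.imread("pics/side0.png")[:,:,::-1]; b=np.mean([np.load(f"pics/r{i}.npy") for i in range(3)],0)
g=b.sum(2)/3
print("rows",list(range(148,162)))
for x in(266,270,272,275,280,285,290,293,295): print(x,g[148:162,x].round().astype(int).tolist())
print("cols 266..276",[ (y,g[y,266:277].round().astype(int).tolist()) for y in(151,153,155)])
for m in(-.012,-.005,.002):
    z=.25-m
    for nm,P in(("top back left",S(.021,.146,z+.009)),("topfrontleft",S(.021,.134,z+.009)),("botfrontleft",S(.021,.134,z-.009)),("botfront mid",S(.06,.134,z-.009)),("topback mid",S(.06,.146,z+.009)),("pointer",S(.112,.13,.25))): print(m,nm,proj("side",P)[0].round(2))
im=np.load("pics/r0.npy"); crop(im,"m0",262,138,45,30,16)
```

```text
rows [148, 149, 150, 151, 152, 153, 154, 155, 156, 157, 158, 159, 160, 161]
266 [75, 74, 76, 89, 153, 216, 162, 81, 69, 72, 65, 65, 67, 66]
270 [99, 99, 97, 104, 168, 218, 162, 83, 83, 65, 62, 61, 62, 63]
272 [96, 88, 68, 57, 60, 74, 62, 56, 69, 63, 62, 62, 62, 62]
275 [99, 94, 67, 58, 51, 50, 51, 58, 79, 64, 61, 62, 62, 63]
280 [96, 92, 68, 61, 52, 51, 51, 56, 73, 63, 62, 63, 63, 63]
285 [111, 107, 77, 62, 53, 51, 52, 52, 56, 63, 63, 63, 63, 63]
290 [110, 105, 78, 63, 52, 52, 52, 53, 62, 84, 78, 83, 96, 83]
293 [110, 107, 86, 65, 53, 52, 53, 52, 56, 63, 63, 63, 62, 62]
295 [110, 106, 89, 66, 54, 54, 56, 54, 54, 58, 61, 63, 63, 64]
cols 266..276 [(151, [89, 98, 110, 116, 104, 77, 57, 55, 57, 58, 56]), (153, [216, 218, 222, 222, 218, 164, 74, 51, 50, 50, 51]), (155, [81, 95, 93, 85, 83, 68, 56, 56, 57, 58, 58])]
-0.012 top back left [272.03 146.45]
-0.012 topfrontleft [271.59 148.09]
-0.012 botfrontleft [271.78 153.22]
-0.012 botfront mid [283.91 153.58]
-0.012 topback mid [284.17 146.79]
-0.012 pointer [300.1  155.48]
-0.005 top back left [272.1  148.44]
-0.005 topfrontleft [271.66 150.1 ]
-0.005 botfrontleft [271.85 155.2 ]
-0.005 botfront mid [283.94 155.56]
-0.005 topback mid [284.21 148.78]
-0.005 pointer [300.1  155.48]
0.002 top back left [272.17 150.42]
0.002 topfrontleft [271.74 152.09]
0.002 botfrontleft [271.92 157.16]
0.002 botfront mid [283.98 157.52]
0.002 topback mid [284.24 150.77]
0.002 pointer [300.1  155.48]
```

View pics/m0.png

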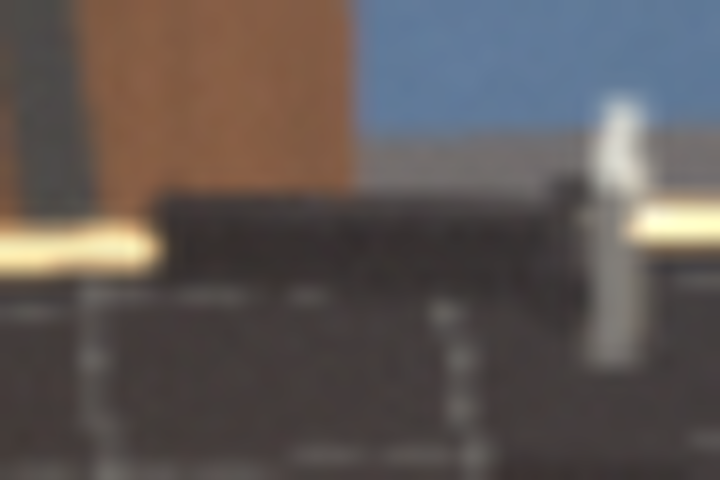

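Run:
```python
from h import *
manip.servo_line(S(.034,.142,.30),vel=.25)
manip.servo_line(S(.034,.142,.194),vel=.1); print(avgf(10),manip.current_tool_pos().round(4),manip.current_clock())
im=viewer.get_image("side"); crop(im,"p1",235,90,110,110,6)
im=viewer.get_image("top"); crop(im,"p1t",180,140,110,110,6)
```

```text
(array([0.14, 0.17, 0.17]), np.float64(0.69)) [0.546  0.2328 0.1947] 33.9417
```

View pics/p1.png

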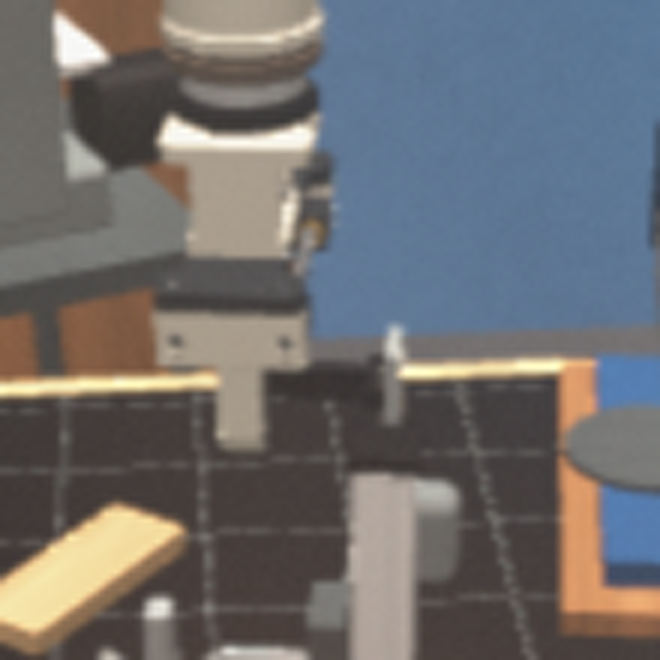

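View pics/p1t.png

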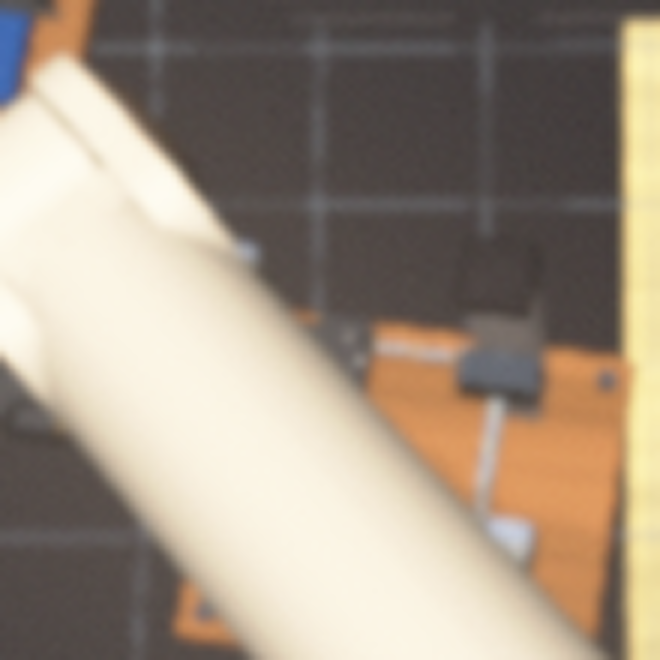

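Run:
```python
from h import *
for z in(.21,.22,.23,.24,.25): print(z,proj("side",S(.034,.077,z))[0].round(1))
effector.close(f_grip=8); print(manip.current_finger_gap(),avgf(20),manip.current_tool_pos().round(4),manip.current_clock())
im=viewer.get_image("side"); crop(im,"p2",235,90,110,110,6)
```

```text
0.21 [274.2 173.9]
0.22 [274.1 171.1]
0.23 [274.  168.3]
0.24 [273.9 165.4]
0.25 [273.8 162.5]
0.011805680522295277 (array([-1.95, -6.18,  1.04]), np.float64(0.37)) [0.5449 0.2291 0.1932] 35.5833
```

View pics/p2.png

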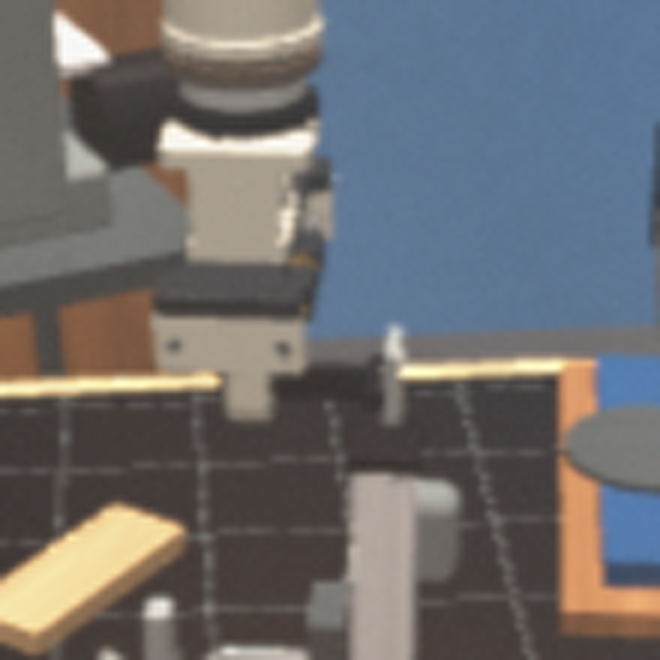

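Run:
```python
from h import *
manip.servo_line(S(.0335,.138,.1935),vel=.03); print(avgf(15),manip.current_tool_pos().round(4))
manip.servo_line(S(.0335,.138,.1232),vel=.05); print(avgf(15),manip.current_tool_pos().round(4),manip.current_finger_gap(),manip.current_clock())
im=viewer.get_image("side"); np.save("pics/p3.npy",im); crop(im,"p3",235,110,110,110,6)
```

```text
(array([ 3.86,  2.49, -1.74]), np.float64(0.63)) [0.5451 0.2292 0.1938]
(array([ 5.66,  3.78, -0.89]), np.float64(0.31)) [0.5451 0.2293 0.1229] 0.012176820723400466 37.975
```

View pics/p3.png

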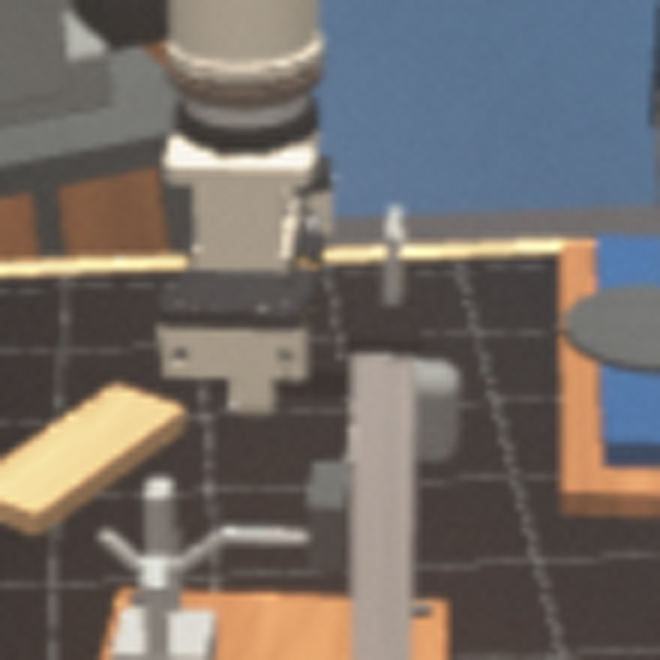

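Run:
```python
from h import *
print(manip.current_tool_pos()); effector.open_jaws(); print(manip.current_tool_pos(),manip.current_clock())
q=manip.current_tool_pos(); manip.servo_line([q[0],q[1],.29],vel=.2); manip.servo_line(S(-.14,-.0,.32),vel=.3); print(manip.current_clock())
L=[]
for i in range(6): L.append(viewer.get_image("side"))
np.save("pics/v.npy",np.mean(L,0)); crop(L[0],"v1",235,120,100,100,7)
T=[viewer.get_image("top") for _ in range(4)]; np.save("pics/vt.npy",np.mean(T,0)); crop(T[0],"v1t",200,170,100,60,8)
print(manip.current_clock())
```

```text
[0.54509707 0.22926227 0.12289841]
[0.54443148 0.22864877 0.1231902 ] 39.3417
41.2167
41.7167
```

View pics/v1.png

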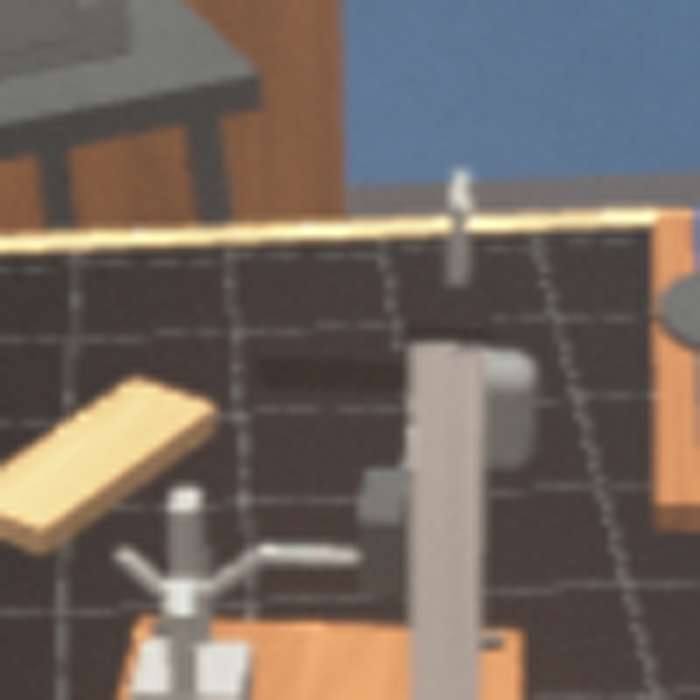

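View pics/v1t.png

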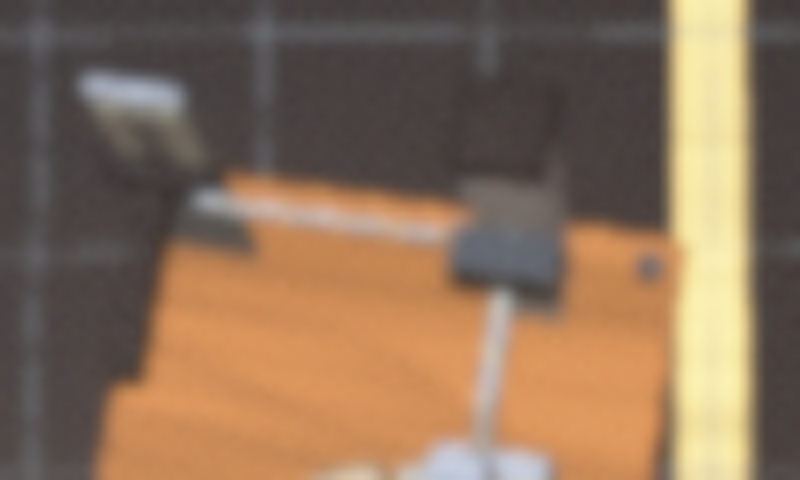

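Run:
```python
from h import *
v=np.load("pics/v.npy"); g=v.sum(2)/3
print("rows 167..180")
for xs in((274,277),(278,282),(282,286),(286,289)): print(xs,g[167:181,xs[0]:xs[1]].mean(1).round(1).tolist())
b=np.mean([np.load(f"pics/r{i}.npy") for i in range(3)],0).sum(2)/3
print("same rows empty before",b[167:181,278:282].mean(1).round(1).tolist(),b[167:181,282:286].mean(1).round(1).tolist())
for m in(.066,.070,.074):
    z=.25-m
    print(m,[(nm,proj("side",P)[0].round(2)) for nm,P in(("bot",S(.05,.134,z-.009)),("topf",S(.05,.134,z+.009)),("topb",S(.05,.146,z+.009)))])
r=ridge(v,range(274,285),190,206); n=np.array([np.sin(np.radians(8.9)),np.cos(np.radians(8.9)),0]); P0=S(0,.002,0)
print([ (e+d*((P0-e)@n)/(d@n))[2].round(4) for e,d in (ray("side",q) for q in r)])
```

```text
rows 167..180
(274, 277) [83.1, 67.3, 64.4, 63.3, 55.3, 53.5, 53.8, 54.4, 58.6, 64.2, 68.8, 82.3, 67.3, 64.8]
(278, 282) [71.7, 65.4, 63.6, 64.1, 57.1, 54.6, 54.4, 54.6, 58.6, 64.2, 68.5, 79.6, 67.3, 65.0]
(282, 286) [67.4, 65.3, 65.0, 64.2, 58.7, 55.1, 55.0, 55.3, 58.3, 64.8, 68.7, 79.3, 67.6, 65.4]
(286, 289) [67.9, 65.1, 64.3, 64.6, 61.1, 55.9, 55.3, 55.3, 57.8, 64.8, 69.3, 81.3, 68.0, 65.4]
same rows empty before [70.4, 63.9, 63.0, 62.8, 63.4, 63.8, 63.7, 63.7, 63.2, 64.1, 67.6, 79.5, 66.3, 63.9] [65.7, 63.5, 63.6, 63.2, 63.6, 63.2, 64.1, 63.6, 64.4, 64.1, 67.6, 78.9, 66.8, 64.8]
0.066 [('bot', array([281.25, 174.82])), ('topf', array([281.15, 170.03])), ('topb', array([281.5 , 168.27]))]
0.07 [('bot', array([281.27, 175.87])), ('topf', array([281.17, 171.1 ])), ('topb', array([281.53, 169.33]))]
0.074 [('bot', array([281.3 , 176.92])), ('topf', array([281.19, 172.16])), ('topb', array([281.55, 170.4 ]))]
[np.float64(0.1669), np.float64(0.1668), np.float64(0.1668), np.float64(0.1669), np.float64(0.1669), np.float64(0.1669), np.float64(0.167), np.float64(0.1672), np.float64(0.1669), np.float64(0.1666), np.float64(0.1667)]
```

Run:
```python
from h import *
v=np.load("pics/v.npy"); g=v.sum(2)/3
print("strip top: cols 297..304, rows 140..150");print(g[140:152,297:305].round().astype(int))
print("post top cols 294..304 rows 164..172");print(g[164:173,293:306].round().astype(int))
for y in(.122,.158): print("strip",y,proj("side",S(.112,y,.276))[0].round(2))
for y in(-.015,.015): print("post",y,proj("side",S(.1,y,.292))[0].round(2),proj("side",S(.13,y,.292))[0].round(2))
im=v.astype(np.uint8); crop(im,"v2",285,138,30,45,14)
```

```text
strip top: cols 297..304, rows 140..150
[[123 123 123 122 121 121 121 122]
 [122 122 121 122 121 121 121 122]
 [122 122 122 122 121 121 121 121]
 [122 123 125 130 128 124 122 121]
 [122 125 140 165 159 135 122 120]
 [121 123 148 195 184 143 122 118]
 [113 119 159 202 178 131 115 113]
 [111 120 172 208 181 132 114 112]
 [110 120 171 205 195 148 116 112]
 [112 119 153 173 188 154 120 114]
 [140 143 136 136 158 164 156 153]
 [214 216 175 136 168 224 229 225]]
post top cols 294..304 rows 164..172
[[ 65  66  66  66  66  65  66  66  66  66  67  66  67]
 [ 65  65  66  65  65  66  66  66  66  66  67  66  77]
 [ 63  61  62  62  63  63  64  64  64  66  65  63  66]
 [ 58  58  59  58  59  58  59  58  57  58  58  58  64]
 [ 70  79  83  84  86  86  86  76  69  70  68  64  66]
 [109 137 148 152 154 155 153 130 115 116 114 104  93]
 [119 154 165 166 167 166 158 152 152 155 155 165 159]
 [119 155 166 167 168 168 166 164 166 168 162 170 177]
 [116 154 167 167 168 168 166 166 167 169 162 169 176]]
strip 0.122 [300.02 149.14]
strip 0.158 [300.68 144.17]
post -0.015 [292.96 165.3 ] [303.59 165.63]
post 0.015 [293.73 160.36] [304.12 160.68]
```

View pics/v2.png

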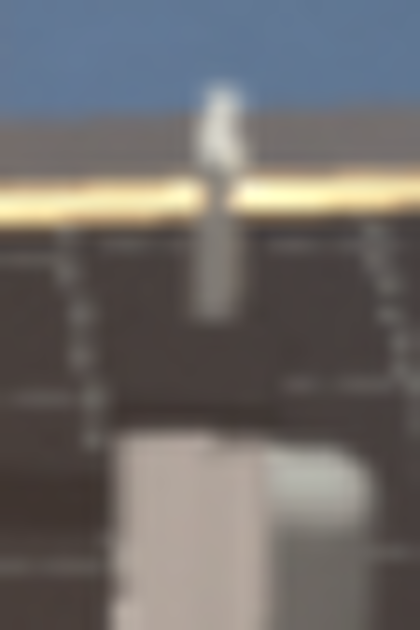

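Run:
```python
from h import *
manip.servo_line(S(.0335,.139,.29),vel=.3)
manip.servo_line(S(.0335,.139,.1230),vel=.13)
effector.close(f_grip=8); p=manip.current_tool_pos(); print(p.round(4),manip.current_finger_gap(),avgf(6),manip.current_clock())
manip.servo_line(S(.0335,.139,p[2]-.0016),vel=.02); print(avgf(6),manip.current_tool_pos().round(4))
effector.open_jaws(); q=manip.current_tool_pos(); print(q.round(4),manip.current_clock())
manip.servo_line([q[0],q[1],.29],vel=.2); manip.servo_line(S(-.14,-.0,.32),vel=.3)
v=np.mean([viewer.get_image("side") for i in range(5)],0); np.save("pics/w.npy",v); crop(v.astype(np.uint8),"w1",235,120,100,100,7)
print(manip.current_clock()); g=v.sum(2)/3
for xs in((274,277),(278,282),(282,286),(286,289)): print(xs,g[167:181,xs[0]:xs[1]].mean(1).round(1).tolist())
r=ridge(v,range(274,285),190,206); n=np.array([np.sin(np.radians(8.9)),np.cos(np.radians(8.9)),0]); P0=S(0,.002,0)
print(np.mean([ (e+d*((P0-e)@n)/(d@n))[2] for e,d in (ray("side",q) for q in r)]))
```

```text
[0.5446 0.2293 0.123 ] 0.011912192753561814 (array([-0.43, -1.04,  0.5 ]), np.float64(0.33)) 45.3583
(array([ 0.03, -1.59, -1.09]), np.float64(0.51)) [0.5446 0.2293 0.1211]
[0.5446 0.2296 0.1214] 47.025
49.1667
(274, 277) [82.6, 67.2, 64.6, 63.7, 61.9, 55.1, 54.0, 54.2, 56.1, 63.3, 69.0, 82.2, 67.6, 64.7]
(278, 282) [71.4, 65.4, 65.3, 67.6, 63.7, 54.8, 54.5, 54.8, 56.4, 62.1, 68.0, 79.6, 67.2, 65.0]
(282, 286) [67.0, 65.1, 65.2, 65.5, 64.4, 55.4, 55.2, 55.2, 56.1, 61.2, 68.4, 79.3, 67.5, 65.3]
(286, 289) [67.9, 65.5, 65.7, 65.8, 64.4, 55.4, 55.6, 55.0, 55.8, 60.4, 69.1, 81.1, 68.0, 65.3]
0.16688268028289
```

View pics/w1.png

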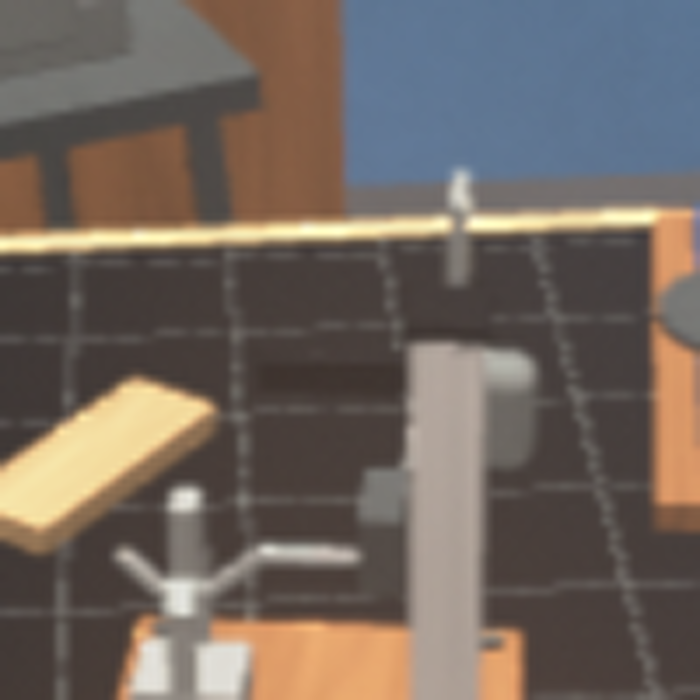

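Run:
```python
from h import *
v=viewer.get_image("top"); crop(v,"fin",0,0,560,420,1.4)
manip.hand_in(); print(manip.current_clock())
```

```text
the job is handed in; nothing more can be done
the job is handed in; nothing more can be done
```

View pics/fin.png

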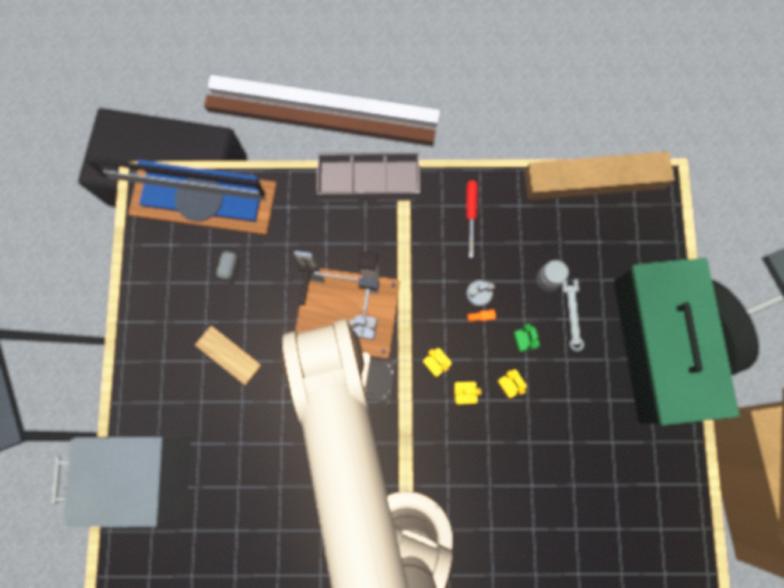

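I hung the square-based weight on the sprung hook and released it with almost no net vertical force (about 0.1 N). The marker now sits level with the pointer. I handed in at about 49 s of the 64 s allowed.

**Last checks:**
- **Dip:** the side camera gave about 70.3 mm, and the same hook height in three looks from 31 s to 49 s, so the weight hangs still. The force reading gave about 69 mm.
- **Hook speed:** I lowered the weight at a mean 2–3 cm/s and saw no bounce between pictures 0.15 s apart after letting go. I did not measure the hook's peak speed directly.
- **Marker:** after a 1.6 mm correction it reads about 70 mm, but its top and bottom edges disagree (71.4 and 68.7 mm). The pointer was hidden behind the post in the side view, so I could not compare the two directly. I expect the marker to be within 1–2 mm of level.
- **Other things:** the last top view shows everything else on the bench where it was, with the arm touching nothing.

**What went wrong on the way:**
- **Gripper height:** the fingertips sit about 4 cm higher than the reported tool position suggests. The first close caught nothing. A second, too-low close stopped at a 57 mm gap, without lifting anything. I then gripped the tab properly.
- **Side forces:** the wrist read up to about 6 N sideways while I lined the weight up on the hook. It read about the same when I first pinched the marker. I brought the hook forces down to about 1.6 N before letting go.

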